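# Load the spares box and hold its cover home

## Robot

A 6-joint arm with a two-finger parallel gripper is mounted at the origin on the work surface. World frame = base frame: x ahead of the robot, y to its left, z up, the work surface at z = 0. Lengths are in m, angles in degrees, forces in N, time in s.
With the tool pointing down it reaches from about 0.375 to 0.9 m from the base axis. Payload 3.1 kg.
Tool frame: the origin (TCP) lies midway between the tips of the shut fingers; the grasp point (between the pads) lies 19 mm behind it; z points along the fingers, y is the line along which they close (so a half turn about z gives the same grasp; the last joint's range is limited). The gripper opens to 87 mm and grips with 3 to 60 N. Pads are 19 mm wide; open, the fingers measure 117 mm over their backs; the gripper's body (75 mm by 190 mm) begins 51 mm behind the grasp point.
Start: joints at [54.517, 30.224, 82.088, -0, 67.689, -10.227], TCP at [0.267, 0.565, 0.223] pointing down, gripper open.
Joint ranges: [-176.69, 176.69], [-43.24, 126.21], [12.49, 139.97], [-82, 262], [0, 151.66], [-163.58, 163.58]. Speed limits (degrees/s): [159.86, 159.86, 180, 180, 180, 180].

## Interface

Orientations are given as a 3x3 rotation matrix whose columns are the frame's x, y, z axes.
In Python, from rig import read_state, optics, bot gives the robot as it stands. The module is installed in compiled form; this text tells all that it offers.
- The arm moves only by the tool send_rows, never from a script. Its argument "commands" is a list of rows, each a list of 7 numbers: the turn, a rotation vector about the tool's x, y, z in units of 5 degrees (1.0 is 5 degrees), then the shift along the tool's x, y, z in units of 30 mm (1.0 is 30 mm), then the opening, from 0 (shut) to 1 (fully open). In form: [[rx, ry, rz, tx, ty, tz, gripper], ...]. A call has 1 to 20 rows; each row is the pose to reach, as a shift and turn from the pose commanded when the call began, along the tool's axes at that moment; what a row does not reach only later rows make up. A row lasts 1/12 s, in which the tool goes at most 41.7 mm and 7.16 degrees, less where a joint would pass 70% of its speed; a pose out of reach is approached as far as the arm can. A call with a gripper value outside its range is refused whole. The fingers move at their own pace and stop on an object; the grip force is fixed at half the most. Time passes only in rows, so rows that repeat a pose let the fingers close. It gives the time, the measured TCP pose, the force, the opening and the grip force at its end, in the units of the state.
- read_state(): the state, without advancing time (a new reading comes with each control period).
- optics.capture(name): name is "side" or "top" or "wrist"; returns a dict with "image" (400x640x3 uint8, blue, green, red), "intrinsics" (3x3 intrinsics, pixels), "k1" (the pictures are not rectified: a ray, as slopes to the right and down, at radius r is drawn at 1 + k1 r^2 times it, then the intrinsics apply), "extrinsics" (4x4, takes a point from world to camera coordinates); the wrist camera has in their place "T_tool_cam" (4x4, takes a point from camera to tool coordinates, whose origin is the TCP and whose axes are the flange's). Camera axes: x right, y down, z forward; pixel columns grow to the right and rows downward; lengths in m; the calibration is good to about 2 mm. A picture is of the moment at which its call begins: read the wrist's pose just before it. There is no depth.
- bot.hand_in(): hands the job in; it is judged then, once.
The state is a dict: "time_s": time; "joint_positions": joint angles; "qvel": joint speeds; "tau": joint torques, N m; "position": TCP position; "tcp_rot": TCP orientation; "force": force on the tool from outside, world axes, zero at the start; "moment": the same for the moment, N m; "opening": opening from 0.0 (shut) to 1.0 (fully open); "grasp_force": force on a finger pad.
Only numpy, scipy, OpenCV 4.12 (cv2) and the standard library are available. Lean on these libraries where they do the work, as an engineer would, in place of code of your own. Each camera call takes 0.05 s, during which the arm holds its last target. There are 200 camera calls.

## Task

Tip all six wheel spacers out of the steel cup into the open spares box and stand the empty cup upright on the bench. Swing the box's cover down, turn the quarter-turn fastener on its tab until the foot bar under it lines up with the slot in the lug, so that it can pass, then press the cover fully home against the box rim and finish while still holding it pressed down. Leave the other things on the bench where they are.

Things in the scene. Friction and masses are not known exactly. Their poses are not given: they have to be found in the camera images.
- cup: Plain straight steel cup, 60 mm outside diameter, 80 mm high, wall 3 mm, floor 4 mm, smooth; about 150 g, plus six spacers of 30 g. It stands on the bench. Origin: centre of its underside; z up along its axis.
- spacer0: Steel wheel spacer (thick ring), 22 mm diameter, 14 mm high, one of six alike that start in the cup in two layers of three; slides out when the cup is tipped 115 to 125 degrees from upright. Origin: centre of one flat end; z along its axis.
- spacer1: Steel wheel spacer (thick ring), 22 mm diameter, 14 mm high, one of six alike that start in the cup in two layers of three; slides out when the cup is tipped 115 to 125 degrees from upright. Origin: centre of one flat end; z along its axis.
- spacer2: Steel wheel spacer (thick ring), 22 mm diameter, 14 mm high, one of six alike that start in the cup in two layers of three; slides out when the cup is tipped 115 to 125 degrees from upright. Origin: centre of one flat end; z along its axis.
- spacer3: Steel wheel spacer (thick ring), 22 mm diameter, 14 mm high, one of six alike that start in the cup in two layers of three; slides out when the cup is tipped 115 to 125 degrees from upright. Origin: centre of one flat end; z along its axis.
- spacer4: Steel wheel spacer (thick ring), 22 mm diameter, 14 mm high, one of six alike that start in the cup in two layers of three; slides out when the cup is tipped 115 to 125 degrees from upright. Origin: centre of one flat end; z along its axis.
- spacer5: Steel wheel spacer (thick ring), 22 mm diameter, 14 mm high, one of six alike that start in the cup in two layers of three; slides out when the cup is tipped 115 to 125 degrees from upright. Origin: centre of one flat end; z along its axis.
- box: Spares box, aluminium, fixed, open on top: 140 (its x) by 180 mm (its y), rim 70 mm high, walls and floor 5 mm. Origin: centre of its underside. Its +x points roughly away from the robot. Cover hinged along the +x (far) rim. A slotted lug stands out 44 mm from the -x wall (44 mm wide). Rubber spring bumpers in the two corners of the -x rim stand 6 mm above it, together 1.4 N/mm.
- hinge (a point): Middle of the hinge axis of the cover: box frame (70, 0, 70.5) mm. Axis along the box's y.
- cover_hinge (a joint): Hinge angle of the cover, rad: 0 = flat on the rim, fully home; grows as it opens. Starts at 1.62 to 1.78, stays open. Pushed from its outer face to below about 1.1 it sinks shut by itself and rests proud at about 0.065 on the fastener's foot (or 0.04 on the bumpers once the foot is in line with the slot). Pressing it home from there takes about 6 N at the tab, 12 N at mid-cover.
- cover: The cover: grey plastic plate 5 mm thick. Origin: on the hinge axis, at its underside; it reaches 140 mm along its -x and 92 mm to each side in y, then a tab 50 mm wide reaches on to x = -186 mm. z is the normal of the outer face (up when closed). When closed its axes are those of the box.
- fastener (a joint): Turn of the quarter-turn fastener in the cover's tab, rad: 0 = grip bar and foot bar lie along the cover's x, in line with the slot; positive is anticlockwise seen on the outer face. Starts at 0.7 to 1.4, stays where it is left, light friction. The foot passes the slot within about 0.14 rad of 0.
- fastener_grip (a point): Point on the fastener's axis, 14 mm above the cover's outer face: cover frame (-162, 0, 19) mm; x along its grip bar, turning with it. The grip bar is 36 mm long, 10 mm wide and rises from 4 to 24 mm above the face; a foot bar 26 x 7 x 4 mm of the same direction hangs below, its underside 16 mm under the cover's underside.
- slot (a point): Centre of the slot in the lug, at the lug's top face: box frame (-92, 0, 64.5) mm. The slot is 32 mm along the box's x and 11 mm wide.
- tape: Bystander: roll of tape lying flat, 96 mm across, 25 mm high; loose, to be left alone. Origin: underside.
- screwdriver: Bystander: screwdriver lying on the bench; loose, to be left alone. Origin: underside.
- wrench: Bystander: spanner lying on the bench; loose, to be left alone. Origin: underside.
- socket: Bystander: small steel socket standing, 26 mm across, 34 mm high; loose, to be left alone. Origin: underside.
- spray: Bystander: spray can, 52 mm across, 160 mm tall; loose, to be left alone. Origin: underside.
- jar: Bystander: jar, 60 mm across, 75 mm tall; loose, to be left alone. Origin: underside.
There are look-alikes about, which are no part of the job. What is shaped like the cup but green or purple is not meant.

How it is judged (in metres and radians):
On the way, in this order (a step that is already met when the one before it is completed fails the run):
1. all six spacers are in the box (x of spacer0 in the frame of box between -0.068 and 0.068 m and y of spacer0 in the frame of box between -0.088 and 0.088 m and z of each of spacer0, spacer1, spacer2, spacer3, spacer4, spacer5 in the frame of box below 0.06 m and x of spacer1 in the frame of box between -0.068 and 0.068 m and y of spacer1 in the frame of box between -0.088 and 0.088 m and x of spacer2 in the frame of box between -0.068 and 0.068 m and y of spacer2 in the frame of box between -0.088 and 0.088 m and x of spacer3 in the frame of box between -0.068 and 0.068 m and y of spacer3 in the frame of box between -0.088 and 0.088 m and x of spacer4 in the frame of box between -0.068 and 0.068 m and y of spacer4 in the frame of box between -0.088 and 0.088 m and x of spacer5 in the frame of box between -0.068 and 0.068 m and y of spacer5 in the frame of box between -0.088 and 0.088 m), for 0.2 s.
2. the cover is down and the fastener is in line with the slot (value of joint cover_hinge below 0.1 rad and value of joint fastener between -0.14 and 0.14 rad), for 0.2 s.
At the end, for the whole second after the job is handed in: All six spacers lie in the box below its rim; the cup stands upright (within 0.15 rad) on the bench, not touched; the fastener is within 0.14 rad of the slot; the cover is home (hinge below 0.016 rad) and the gripper is still pressing on the cover or its fastener with more than 3 N (all of step 1 and value of joint fastener between -0.14 and 0.14 rad and angle between cup's own z axis and vertical below 0.15 rad and height (world z) of cup below 0.01 m and contact force between each of the arm, the fingers and cup below 0.2 N and value of joint cover_hinge below 0.016 rad and contact force between the fingers and cover above 3 N); the arm keeps its last pose, push and grip.
It fails at once if one of the six bystanders (tape, screwdriver, spanner, socket, spray can, jar) is pushed more than 40 mm from its place (distance of any of tape, screwdriver, wrench, socket, spray, jar from where it was at the start of the episode above 0.04 m).
It also fails if it takes over 72 s, if anything falls off the work surface, if the arm or the gripper's body presses on something with over 40 N, if the wrist force passes 120 N, or if a joint passes its speed limit or range.

## Working session

There is one attempt and no reset: what is moved stays moved. The work goes in short steps, Python scripts to look and compute and a tool call to move; the robot and the scene stay as the last step left them, time stands still between calls to the robot, and variables do not carry over. Pictures are saved under pics/ and viewed, at most 10 in all, crops included, and the job is handed in when it is done.

Besides the shell and the picture viewer there is one more tool, called after "Request:" as name(argument=value, ...), one argument or row to a line, values as JSON. send_rows: Moves the arm, as the interface text tells. Its arguments: {"type":"object","properties":{"commands":{"type":"array","items":{"type":"array","items":{"type":"number"}}}},"required":["commands"]}

```bash
mkdir -p pics
cat > h.py <<'E'
import numpy as np,cv2
from rig import read_state, optics, bot
def snap(n,name=None):
    s=read_state(); c=optics.capture(n)
    if n=='wrist':
        T=np.eye(4);T[:3,:3]=np.array(s['tcp_rot']);T[:3,3]=s['position']
        W=T@np.array(c['T_tool_cam'])
    else: W=np.linalg.inv(np.array(c['extrinsics']))
    c['W']=W
    if name: cv2.imwrite('pics/%s.png'%name,c['image']); np.savez('pics/%s.npz'%name,image=c['image'],W=W,K=c['intrinsics'],k1=c['k1'])
    return c
def load(name):
    d=np.load('pics/%s.npz'%name); return dict(image=d['image'],W=d['W'],intrinsics=d['K'],k1=float(d['k1']))
def rays(c,px):
    px=np.atleast_2d(px).astype(float);K=np.array(c['intrinsics'])
    d=np.array([c['k1'],0,0,0,0],float)
    u=cv2.undistortPoints(px[:,None],K,d,None,None,None)[:,0]
    D=np.c_[u,np.ones(len(u))]@c['W'][:3,:3].T
    return c['W'][:3,3],D
def plane(c,px,z):
    o,D=rays(c,px); return o+D*((z-o[2])/D[:,2])[:,None]
def tri(c1,p1,c2,p2):
    A=np.zeros((3,3));b=np.zeros(3);L=[]
    for c,p in((c1,p1),(c2,p2)):
        o,D=rays(c,p);d=D[0]/np.linalg.norm(D[0]);P=np.eye(3)-np.outer(d,d);A+=P;b+=P@o;L.append((P,o))
    x=np.linalg.solve(A,b); return x,[np.linalg.norm(P@(x-o)) for P,o in L]
def proj(c,X):
    X=np.atleast_2d(X);M=np.linalg.inv(c['W']);P=X@M[:3,:3].T+M[:3,3]
    s=P[:,:2]/P[:,2:];s=s*(1+c['k1']*(s**2).sum(1))[:,None];K=np.array(c['intrinsics'])
    return s@K[:2,:2].T+K[:2,2]
E
python3 - <<'E'
from h import *
np.set_printoptions(precision=4,suppress=True)
for n in('top','side','wrist'):
    c=snap(n,n+'0'); print(n,c['W'],c['k1'],c['intrinsics'][0])
print(read_state())
E
```

```text
top [[ 0.0241 -0.9974  0.0681  0.4432]
 [-0.9997 -0.0236  0.008  -0.0438]
 [-0.0064 -0.0682 -0.9976  1.5804]
 [ 0.      0.      0.      1.    ]] -0.12936868409949398 [471.1064   0.     321.7166]
side [[ 0.9954 -0.075   0.0592  0.4985]
 [-0.0933 -0.6271  0.7733 -0.8894]
 [-0.0208 -0.7753 -0.6312  0.8033]
 [ 0.      0.      0.      1.    ]] 0.04675485683720639 [466.2344   0.     322.7837]
wrist [[ 0.4263  0.8751  0.2289  0.2051]
 [ 0.9046 -0.4118 -0.1106  0.5943]
 [-0.0026  0.2542 -0.9671  0.3845]
 [ 0.      0.      0.      1.    ]] -0.04958834736887893 [279.0181   0.     318.4979]
{'time_s': 0.15, 'joint_positions': array([ 54.517 ,  30.2669,  82.1414,   0.    ,  67.6892, -10.2262]), 'qvel': array([ 0.1152, -0.1107, -0.2803,  0.0251,  0.0157,  0.0359]), 'tau': array([  0.0002, -44.0432, -17.6841,   0.0633,   0.0553,  -0.0001]), 'position': array([0.2663, 0.5648, 0.2218]), 'tcp_rot': array([[-0.9044,  0.4267, -0.001 ],
       [ 0.4267,  0.9044, -0.0014],
       [ 0.0003, -0.0017, -1.    ]]), 'force': array([0.4824, 0.0683, 0.5205]), 'moment': array([-0.0116,  0.02  ,  0.0236]), 'grasp_force': 0.0, 'opening': 0.9984216595038902}
```

View pics/top0.png

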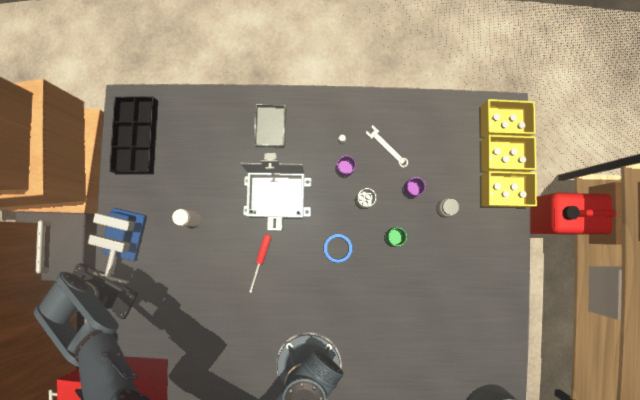

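View pics/side0.png

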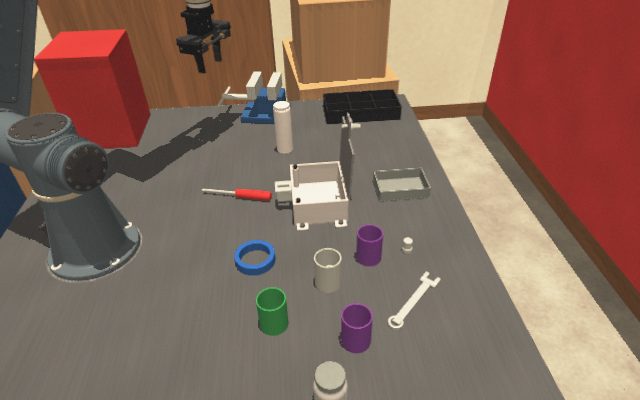

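Candidates in the top view: the steel-grey cup with rings in it (366,198), purple cups (345,166) and (415,187), a green cup (397,237) and a grey-lidded jar (449,207). I choose (366,198), which is (327,270) in the side view. The box is at about (276,196) in the top view.

Run:
```python
from h import *
t=load('top0');s=load('side0')
a=cv2.resize(t['image'][140:240,235:390],None,fx=5,fy=5,interpolation=cv2.INTER_CUBIC)
b=cv2.resize(s['image'][105:300,265:385],None,fx=3,fy=3,interpolation=cv2.INTER_CUBIC)
cv2.imwrite('pics/ct.png',a);cv2.imwrite('pics/cs.png',b)
```

```text
(no output)
```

View pics/ct.png

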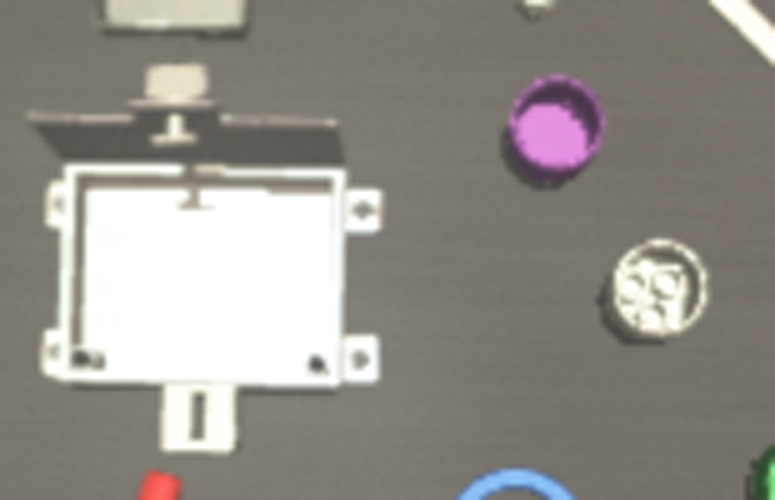

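View pics/cs.png

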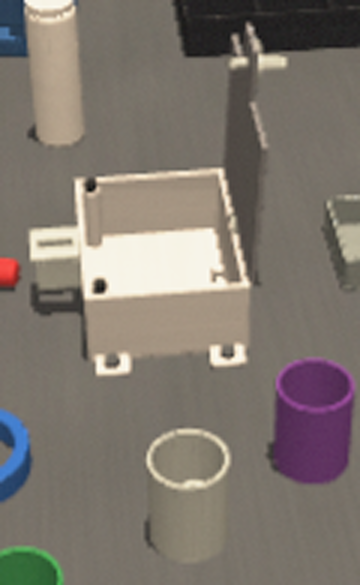

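The close crop shows the cup at (660,287) is steel-grey, open and full of rings, and in the side view it stands alone at (188,460). The box rim corners, the lug slot (198,415) and the cover standing open are all clear. Next I triangulate.

Run:
```python
from h import *
np.set_printoptions(precision=4,suppress=True)
t=load('top0');s=load('side0')
P=dict(cup=((660,287),(188,460)),nl=((60,381),(77,180)),nr=((340,386),(90,296)),fr=((347,168),(248,288)),fl=((66,165),(222,170)),slot=((198,415),(55,243)))
for k,(a,b) in P.items():
    a=np.array(a)/5+[235-.4,140-.4];b=np.array(b)/3+[265-.33,105-.33]
    print(k,tri(t,a,s,b),plane(t,a,.08 if k=='cup' else .07 if k!='slot' else .0645),plane(s,b,.08 if k=='cup' else .07 if k!='slot' else .0645))
for n,a in dict(spray=(185,217),screw=(265,240),tape=(338,248),purple=(345,166),green=(397,237),pur2=(415,187),dish=(270,126),socket=(342,138)).items(): print(n,plane(t,a,.03))
# cup: outline of lower body in side
```

```text
cup (array([ 0.5605, -0.1752,  0.0762]), [np.float64(0.0003915966730064328), np.float64(0.0003915966730062925)]) [[ 0.5606 -0.1748  0.08  ]] [[ 0.5598 -0.1789  0.08  ]]
nl (array([0.4929, 0.2094, 0.0682]), [np.float64(0.0013094499617955873), np.float64(0.0013094499617956792)]) [[0.4916 0.2091 0.07  ]] [[0.4943 0.2068 0.07  ]]
nr (array([0.4955, 0.0284, 0.0723]), [np.float64(0.0027376411613106756), np.float64(0.0027376411613107277)]) [[0.4928 0.0284 0.07  ]] [[0.4982 0.0315 0.07  ]]
fr (array([0.6326, 0.0278, 0.069 ]), [np.float64(0.0011538711157896408), np.float64(0.0011538711157897208)]) [[0.6337 0.0277 0.07  ]] [[0.6313 0.0264 0.07  ]]
fl (array([0.6317, 0.2106, 0.0674]), [np.float64(0.00029338644582793867), np.float64(0.0002933864458281104)]) [[0.6316 0.2101 0.07  ]] [[0.6309 0.2067 0.07  ]]
slot (array([0.4714, 0.1199, 0.0628]), [np.float64(0.0006849821861891345), np.float64(0.0006849821861891276)]) [[0.4721 0.1198 0.0645]] [[0.4708 0.1175 0.0645]]
spray [[0.4835 0.4232 0.03  ]]
screw [[0.4147 0.1522 0.03  ]]
tape [[ 0.3946 -0.0885  0.03  ]]
purple [[ 0.6659 -0.1058  0.03  ]]
green [[ 0.4349 -0.2819  0.03  ]]
pur2 [[ 0.6016 -0.3397  0.03  ]]
dish [[0.7957 0.1481 0.03  ]]
socket [[ 0.76   -0.0939  0.03  ]]
```

```bash
cat >> h.py <<'E'
from scipy.spatial.transform import Rotation as Ro
def ori(h,phi):  # heading deg, degrees below horizontal; y axis horizontal
    h,p=np.radians([h,phi]); z=np.array([np.cos(p)*np.cos(h),np.cos(p)*np.sin(h),-np.sin(p)])
    y=np.array([-np.sin(h),np.cos(h),0]); return np.c_[np.cross(y,z),y,z]
def row(pos,R,g=1,R0=None,p0=None):
    s=read_state();R0=np.array(s['tcp_rot']) if R0 is None else R0;p0=s['position'] if p0 is None else p0
    rv=Ro.from_matrix(R0.T@R).as_rotvec(degrees=True)/5; t=R0.T@(np.array(pos)-p0)/.03
    return np.round(np.r_[rv,t,g],2).tolist()
def log():
    s=read_state()
    with open('log.txt','a') as f: f.write(' '.join(map(str,np.r_[s['joint_positions'],s['position'],np.array(s['tcp_rot']).ravel()]))+'\n')
    np.set_printoptions(precision=4,suppress=True)
    print(s['time_s'],'q',s['joint_positions'],'p',s['position'],'z',np.array(s['tcp_rot'])[:,2],'y',np.array(s['tcp_rot'])[:,1],'F',s['force'],s['opening'],s['grasp_force'])
E
python3 - <<'E'
from h import *
log()
R=ori(-60,60); print(R); R[:,:2]*=-1; R2=R.copy()
print(row((.40,.30,.40),ori(-60,60))); print(row((.40,.30,.40),R2))
E
```

```text
0.15 q [ 54.517   30.2669  82.1414   0.      67.6892 -10.2262] p [0.2663 0.5648 0.2218] z [-0.001  -0.0014 -1.    ] y [ 0.4267  0.9044 -0.0017] F [0.4824 0.0683 0.5205] 0.9984216595038902 0.0
[[-0.433  0.866  0.25 ]
 [ 0.75   0.5   -0.433]
 [-0.5    0.    -0.866]]
[1.8, -5.81, 6.79, -7.8, -6.09, -5.93, 1.0]
[7.55, 2.34, -28.2, -7.8, -6.09, -5.93, 1.0]
```

Request:
send_rows(
  commands=[
    [0, 0, 0, 0, 0, -3, 1],
    [0, 0, 0, 0, 0, -5.9, 1],
    [1.8, -5.81, 6.79, -7.8, -6.09, -5.93, 1],
    [1.8, -5.81, 6.79, -7.8, -6.09, -5.93, 1],
    [1.8, -5.81, 6.79, -7.8, -6.09, -5.93, 1],
    [1.8, -5.81, 6.79, -7.8, -6.09, -5.93, 1],
    [1.8, -5.81, 6.79, -7.8, -6.09, -5.93, 1],
    [1.8, -5.81, 6.79, -7.8, -6.09, -5.93, 1],
    [1.8, -5.81, 6.79, -7.8, -6.09, -5.93, 1],
    [1.8, -5.81, 6.79, -7.8, -6.09, -5.93, 1],
    [1.8, -5.81, 6.79, -7.8, -6.09, -5.93, 1],
  ],
)

```text
time_s: 1.07
position: [0.4016, 0.2976, 0.4018]
tcp_rot: [[-0.429, 0.868, 0.251], [0.752, 0.497, -0.433], [-0.501, 0.003, -0.866]]
force: [-0.1, 0.3, 0.2]
opening: 0.998
grasp_force: 0.0
```

Run:
```python
from h import *
log()
```

```text
1.0667 q [ 41.0307  15.6245  83.4184 -29.4704  87.5722  14.2984] p [0.4016 0.2976 0.4018] z [ 0.2511 -0.4331 -0.8657] y [0.8678 0.4969 0.0031] F [-0.1174  0.2548  0.2191] 0.9975640323245558 0.0
```

```bash
cat > kin.py <<'E'
import numpy as np
from scipy.spatial.transform import Rotation as Ro
from scipy.optimize import least_squares
S4,S6,O6=1,1,0
def e(a,x): return Ro.from_euler(a,x,degrees=True).as_matrix()
def fk(q,p,s=(1,1,1,0)):
    a1,d1,a2,ex,a3,lat,d6=p
    R=e('z',s[0]*q[0]);x=R@[a1,0,d1]
    R=R@e('y',q[1]);x=x+R@[0,0,a2]
    R=R@e('y',q[2]);x=x+R@[ex,lat,a3]
    R=R@e('z',s[1]*q[3])@e('y',q[4]);x=x+R@[0,0,d6]
    return x,R@e('z',s[2]*q[5]+s[3])
def data(): 
    D=np.loadtxt('log.txt',ndmin=2); return D[:,:6],D[:,6:9],D[:,9:].reshape(-1,3,3)
E
python3 - <<'E'
from kin import *
import itertools
np.set_printoptions(precision=4,suppress=True)
Q,P,R=data()
for s4,s6,o in itertools.product((1,-1),(1,-1),(0,90,180,270)):
    er=max(np.degrees(np.linalg.norm(Ro.from_matrix(r.T@fk(q,np.zeros(7),(1,s4,s6,o))[1]).as_rotvec())) for q,r in zip(Q,R))
    if er<5: print(s4,s6,o,er)
E
```

```text
1 1 90 1.7284900151046086e-14
```

Run:
```python
from h import *
print(row((.44,-.04,.33),ori(-45,45)))
```

```text
[-1.83, -2.97, -2.44, -7.81, -4.49, 7.27, 1.0]
```

Request:
send_rows(
  commands=[
    [-1.83, -2.97, -2.44, -7.81, -4.49, 7.27, 1],
    [-1.83, -2.97, -2.44, -7.81, -4.49, 7.27, 1],
    [-1.83, -2.97, -2.44, -7.81, -4.49, 7.27, 1],
    [-1.83, -2.97, -2.44, -7.81, -4.49, 7.27, 1],
    [-1.83, -2.97, -2.44, -7.81, -4.49, 7.27, 1],
    [-1.83, -2.97, -2.44, -7.81, -4.49, 7.27, 1],
    [-1.83, -2.97, -2.44, -7.81, -4.49, 7.27, 1],
    [-1.83, -2.97, -2.44, -7.81, -4.49, 7.27, 1],
    [-1.83, -2.97, -2.44, -7.81, -4.49, 7.27, 1],
    [-1.83, -2.97, -2.44, -7.81, -4.49, 7.27, 1],
  ],
)

```text
time_s: 1.9
position: [0.4385, -0.0401, 0.3272]
tcp_rot: [[-0.502, 0.709, 0.495], [0.502, 0.705, -0.501], [-0.704, -0.002, -0.71]]
force: [0.1, -0.7, 0.9]
opening: 1.0
grasp_force: 0.0
```

Run:
```python
from h import *
log(); c=snap('wrist','w1')
print(proj(c,[[.561,-.176,.08],[.561,-.176,0]]))
from kin import *
Q,P,R=data()
f=lambda p:np.r_[np.ravel([fk(q,p)[0]-x for q,x in zip(Q,P)]),1e-4*(p-[0,.35,.4,0,.4,.0,.25])]
r=least_squares(f,[0,.35,.4,0,.4,.0,.25]);print(r.x,np.abs(r.fun[:-7]).max())
```

```text
1.9 q [  0.3706   3.0779 121.7513 -59.1     35.9623  -0.6631] p [ 0.4385 -0.0401  0.3272] z [ 0.4954 -0.5007 -0.7098] y [ 0.7092  0.705  -0.0024] F [ 0.1031 -0.7341  0.8518] 0.999750958176586 0.0
[[312.9073 138.8667]
 [313.5126 105.32  ]]
[0.     0.2742 0.588  0.1141 0.3917 0.111  0.3055] 5.606685116177346e-09
```

```bash
cat >> kin.py <<'E'
PR=[0,.2742,.588,.1141,.3917,.111,.3055]
Q,P,R=data()
f=lambda p:np.r_[np.ravel([fk(q,p)[0]-x for q,x in zip(Q,P)]),1e-6*(p-PR)]
PR=least_squares(f,PR).x
LO=np.array([-176.69,-43.24,12.49,-82,0,-163.58]);HI=np.array([176.69,126.21,139.97,262,151.66,163.58])
SG=(1,1,1,90)
def ik(pos,Rt,q0):
    def g(q):
        x,Rr=fk(q,PR,SG); return np.r_[(x-pos)*10,Ro.from_matrix(Rt.T@Rr).as_rotvec()]
    r=least_squares(g,np.clip(q0,LO+.1,HI-.1),bounds=(LO,HI),x_scale=30)
    return r.x,np.linalg.norm(r.fun)
def iks(pos,Rt,seeds):
    out=[]
    for s in seeds:
        q,er=ik(pos,Rt,s)
        if er<1e-4 and not any(np.abs(q-o).max()<1 for o in out): out.append(q)
    return out
SEEDS=[[j1,20,110,j4,45,j6] for j1 in(-15,20) for j4 in(-70,90,180) for j6 in(-100,0,100)]
E
python3 - <<'E'
from h import *; from kin import *
np.set_printoptions(precision=0,suppress=True)
for ph in(30,40):
  for h in(60,30,0,-30,-45,-60):
    R=ori(h,ph); p=np.array([.561,-.176,.05])+.019*R[:,2]
    for fl in(1,-1):
        R2=R.copy();R2[:,:2]*=fl
        for q in iks(p,R2,SEEDS): print('cup',ph,h,fl,q)
for ph in(15,25):
  for h in(60,30,0,-30,-60,-90):
    for th in(130,180,-130):
        R=ori(h,ph)@Ro.from_euler('z',th,degrees=True).as_matrix(); p=np.array([.56,.11,.17])+.019*R[:,2]
        for q in iks(p,R,SEEDS): print('pour',ph,h,th,q)
E
```

```text
cup 30 60 1 [-53.  57.  95.  56.  73. 117.]
cup 30 60 -1 [-53.  57.  95.  56.  73. -63.]
cup 30 30 1 [-55.  57. 114.  89.  60. 101.]
cup 30 30 -1 [-55.  57. 114.  89.  60. -79.]
cup 30 0 1 [-47.  60. 128. 136.  66.  83.]
cup 30 0 -1 [-47.  60. 128. 136.  66. -97.]
cup 30 -30 1 [-27.  61. 129. 183.  70.  91.]
cup 30 -30 -1 [-27.  61. 129. 183.  70. -89.]
cup 30 -45 1 [-17.  59. 124. 207.  63.  92.]
cup 30 -45 -1 [-17.  59. 124. 207.  63. -88.]
cup 30 -60 1 [-10.  57. 116. 234.  56.  84.]
cup 30 -60 -1 [-10.  57. 116. 234.  56. -96.]
cup 40 60 1 [-50.  53.  96.  52.  65. 122.]
cup 40 60 -1 [-50.  53.  96.  52.  65. -58.]
cup 40 30 1 [-51.  51. 113.  85.  49. 111.]
cup 40 30 -1 [-51.  51. 113.  85.  49. -69.]
cup 40 0 1 [-44.  53. 125. 135.  49.  92.]
cup 40 0 -1 [-44.  53. 125. 135.  49. -88.]
cup 40 -30 1 [-27.  53. 126. 183.  49.  90.]
cup 40 -30 -1 [-27.  53. 126. 183.  49. -90.]
cup 40 -45 1 [-19.  52. 122. 209.  45.  86.]
cup 40 -45 -1 [-19.  52. 122. 209.  45. -94.]
cup 40 -60 1 [-12.  51. 115. 238.  42.  75.]
cup 40 -60 -1 [ -12.   51.  115.  238.   42. -105.]
pour 15 60 130 [ -
[... 780 characters left out ...]
r 25 60 -130 [-29.  44. 117.  82.  66. -19.]
pour 25 30 130 [ -23.   46.  133.  127.   64. -139.]
pour 25 30 180 [-23.  46. 133. 127.  64. -89.]
pour 25 30 -130 [-23.  46. 133. 127.  64. -39.]
pour 25 0 130 [  -0.   47.  135.  180.   67. -140.]
pour 25 0 180 [ -0.  47. 135. 180.  67. -90.]
pour 25 0 -130 [ -0.  47. 135. 180.  67. -40.]
pour 25 -30 130 [  20.   44.  121.  237.   56. -154.]
pour 25 -30 180 [  20.   44.  121.  237.   56. -104.]
pour 25 -30 -130 [ 20.  44. 121. 237.  56. -54.]
pour 25 -60 180 [  26.   46.  102.  -79.   67. -125.]
pour 25 -60 -130 [ 26.  46. 102. -79.  67. -75.]
pour 25 -90 180 [  24.   51.   83.  -56.   89. -131.]
pour 25 -90 -130 [ 24.  51.  83. -56.  89. -81.]
```

View pics/w1.png

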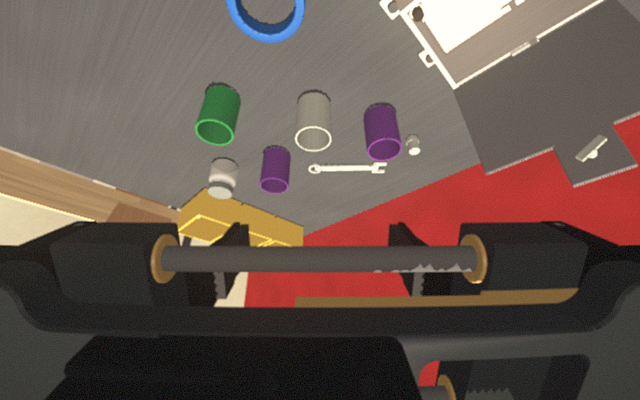

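The wrist view shows the cup's open rim centred at about (313,136) and its base near (314,93). The green cup is to its left at (218,115), purple cups at (275,170) and (382,132). That matches the top-view choice.

Run:
```python
from h import *; from kin import *
np.set_printoptions(precision=4,suppress=True)
t=load('top0');s=load('side0');w=load('w1')
im=w['image'];hsv=cv2.cvtColor(im,cv2.COLOR_BGR2HSV)
m=((hsv[...,2]>195)&(hsv[...,1]<70)).astype(np.uint8);roi=np.zeros_like(m);roi[110:156,290:338]=m[110:156,290:338]
ys,xs=np.nonzero(roi);print(len(xs),xs.min(),xs.max(),ys.min(),ys.max())
hull=cv2.convexHull(np.c_[xs,ys].astype(np.int32))
e=cv2.fitEllipse(hull);print(e)
wp=e[0]; tp=np.array((660,287))/5+[234.6,139.6]; sp=np.array((188,460))/3+[264.67,104.67]
print(tri(t,tp,w,wp),tri(s,sp,w,wp),plane(w,wp,.08),plane(t,tp,.08),plane(s,sp,.08))
for n,p in dict(jar=(449,205),pur2=(415,185),green=(397,235)).items(): print(n,plane(t,p,.08))
for h in(45,50):
    R=ori(h,30);p=np.array([.561,-.176,.05])+.019*R[:,2];print(h,iks(p,R,SEEDS))
    print('pre',iks(p-.09*R[:,2]+[0,0,.0],R,SEEDS))
R=ori(75,30)@Ro.from_euler('z',-180,degrees=True).as_matrix();print('pour',iks(np.array([.57,.15,.16])+.019*R[:,2],R,SEEDS))
R=ori(75,20)@Ro.from_euler('z',-180,degrees=True).as_matrix();print('pour',iks(np.array([.57,.15,.16])+.019*R[:,2],R,SEEDS))
```

```text
197 295 331 126 151
((312.8651428222656, 138.43115234375), (25.507749557495117, 36.41134262084961), 92.23455810546875)
(array([ 0.5604, -0.175 ,  0.0801]), [np.float64(0.0002968828058717717), np.float64(0.0002968828058718331)]) (array([ 0.5606, -0.1767,  0.0783]), [np.float64(0.000765572268306307), np.float64(0.0007655722683063143)]) [[ 0.5602 -0.1753  0.08  ]] [[ 0.5606 -0.1748  0.08  ]] [[ 0.5598 -0.1789  0.08  ]]
jar [[ 0.5412 -0.4412  0.08  ]]
pur2 [[ 0.603  -0.3301  0.08  ]]
green [[ 0.4415 -0.2741  0.08  ]]
45 [array([-54.631 ,  56.2724, 104.576 ,  70.5864,  64.8624, 110.9335])]
pre [array([-63.1249,  51.1988, 104.9874,  61.4207,  69.5951, 114.1685])]
50 [array([-54.1406,  56.4617, 101.421 ,  65.4128,  67.4463, 113.2866])]
pre [array([-62.0614,  51.7223, 100.8442,  57.1089,  72.9078, 116.5333])]
pour [array([-22.5285,  43.6301, 106.5464,  67.9872,  67.8303, -57.832 ])]
pour [array([-24.915 ,  48.7601, 106.8317,  72.6794,  75.8424, -65.1772])]
```

Run:
```python
from h import *; from kin import *
g=np.array([.5605,-.1755,.052]);R0=ori(0,88);R=ori(50,30)
A=np.array([.43,-.2,.38]);B2=g-.081*R[:,2]+[-.01,-.01,.14];
print('A',row(A,R0)); print('A->B2',row(B2,R,R0=R0,p0=A)); print('B2->B',row(g-.081*R[:,2],R,R0=R,p0=B2))
q=[0,10,110,0,50,60]
for f in np.linspace(0,1,9):
    Rm=R0@Ro.from_rotvec(f*Ro.from_matrix(R0.T@R).as_rotvec()).as_matrix()
    q,e=ik(A+f*(B2-A),Rm,q);print(f,q.round(),e.round(4))
```

```text
A [-3.67, 8.1, -8.45, -3.78, -4.02, 1.3, 1.0]
A->B2 [-5.36, -10.83, -8.93, -2.34, -1.31, 5.0, 1.0]
B2->B [0.0, 0.0, 0.0, 3.81, -0.04, 2.74, 1.0]
0.0 [ -39.    8.   91.    1.   80. -130.] 0.0
0.125 [ -44.    8.   94.    9.   74. -142.] 0.0
0.25 [ -48.    9.   97.   17.   71. -155.] 0.0
0.375 [ -51.   11.   99.   23.   69. -164.] 0.0692
0.5 [ -50.   14.   98.   23.   68. -164.] 0.2354
0.625 [ -50.   17.   98.   24.   68. -164.] 0.4017
0.75 [ -50.   19.   96.   25.   68. -164.] 0.5679
0.875 [ -49.   23.   95.   25.   68. -164.] 0.7336
1.0 [ -49.   26.   93.   26.   70. -164.] 0.8984
```

```bash
cat >> kin.py <<'E'
def path(q,wps,n=6):
    x0,R0=fk(q,PR,SG)
    for x,R in wps:
        rv=Ro.from_matrix(R0.T@R).as_rotvec()
        for f in np.linspace(0,1,n+1)[1:]:
            q,e=ik(x0+f*(np.array(x)-x0),R0@Ro.from_rotvec(f*rv).as_matrix(),q); print(round(f,2),q.round(),e.round(4))
        x0,R0=np.array(x),R
    return q
E
python3 - <<'E'
from h import *; from kin import *
g=np.array([.5605,-.1755,.052]);R0=ori(0,88);R=ori(50,30)
A=np.array([.43,-.2,.38]);B2=g-.081*R[:,2]+[-.01,-.01,.14];
path(read_state()['joint_positions'],[(A,R0),(B2,R),(g-.081*R[:,2],R),(g+.019*R[:,2],R)])
E
```

```text
0.17 [-11.  -1. 119. -35.  33. -39.] 0.0
0.33 [-21.  -3. 115. -13.  38. -73.] 0.0
0.5 [-29.  -2. 110.  -2.  48. -96.] 0.0
0.67 [ -34.    0.  104.    2.   59. -110.] 0.0
0.83 [ -37.    4.   97.    3.   70. -121.] 0.0
1.0 [ -39.    8.   91.    1.   80. -130.] 0.0
0.17 [ -45.    8.   95.   12.   73. -146.] 0.0
0.33 [ -51.   10.   99.   23.   69. -164.] 0.0139
0.5 [ -50.   14.   98.   23.   68. -164.] 0.2354
0.67 [ -50.   18.   97.   24.   68. -164.] 0.4572
0.83 [ -49.   22.   95.   25.   68. -164.] 0.6784
1.0 [ -49.   26.   93.   26.   70. -164.] 0.8984
0.17 [ -48.   27.   94.   25.   67. -164.] 0.9132
0.33 [ -47.   29.   95.   24.   63. -164.] 0.9271
0.5 [ -46.   31.   96.   23.   60. -164.] 0.94
0.67 [ -45.   33.   96.   22.   57. -164.] 0.952
0.83 [ -44.   35.   97.   21.   53. -164.] 0.9632
1.0 [ -43.   37.   98.   20.   50. -164.] 0.9736
0.17 [ -41.   37.   98.   20.   49. -164.] 0.9642
0.33 [ -40.   38.   98.   20.   47. -164.] 0.955
0.5 [ -38.   39.   98.   21.   46. -164.] 0.9458
0.67 [ -37.   40.   97.   21.   45. -164.] 0.9367
0.83 [ -35.   41.   97.   22.   44. -164.] 0.9278
1.0 [ -34.   42.   97.   22.   43. -164.] 0.9189
```

Run:
```python
from h import *; from kin import *
F=np.diag([-1,-1,1.]);g=np.array([.5605,-.1755,.052]);R=ori(50,30)@F
A=np.array([.43,-.2,.38]);B2=g-.081*R[:,2]+[-.01,-.01,.14];B=g-.081*R[:,2]
q0=read_state()['joint_positions']
R0=fk([-39,8,91,0,81,-20],PR,SG)[1]; print(R0)
path(q0,[(A,R0),(B2,R),(B,R),(g+.019*R[:,2],R)],4)
print('A',row(A,R0)); print('A->B2',row(B2,R,R0=R0,p0=A)); print('B2->B',row(B,R,R0=R,p0=B2))
```

```text
[[ 3.25568154e-01  9.45518576e-01  5.43854507e-17]
 [ 9.45518576e-01 -3.25568154e-01 -4.76963958e-17]
 [-2.10512335e-17  5.78377887e-17 -1.00000000e+00]]
0.25 [ -9.   1. 114. -35.  45. -16.] 0.0
0.5 [-19.   2. 105. -19.  56. -22.] 0.0
0.75 [-29.   5.  97.  -8.  69. -23.] 0.0
1.0 [-38.   9.  90.   0.  82. -19.] 0.0
0.25 [-47.  13.  92.  15.  80. -27.] 0.0
0.5 [-55.  19.  95.  29.  79. -35.] 0.0
0.75 [-60.  27.  97.  41.  81. -43.] 0.0
1.0 [-64.  37.  99.  53.  84. -50.] 0.0
0.25 [-64.  40. 100.  53.  81. -54.] 0.0
0.5 [-64.  44. 101.  54.  78. -57.] 0.0
0.75 [-63.  47. 101.  55.  76. -60.] 0.0
1.0 [-63.  51. 101.  56.  74. -63.] 0.0
0.25 [-61.  52. 101.  58.  72. -64.] 0.0
0.5 [-59.  54. 102.  61.  70. -65.] 0.0
0.75 [-56.  55. 102.  63.  69. -66.] 0.0
1.0 [-54.  56. 102.  65.  67. -67.] 0.0
A [4.98, 8.0, 12.11, -3.78, -4.02, 1.3, 1.0]
A->B2 [-2.2, 11.86, 3.81, -0.42, 2.8, 4.92, 1.0]
B2->B [0.0, 0.0, 0.0, -3.81, 0.04, 2.74, 1.0]
```

Request:
send_rows(
  commands=[
    [4.98, 8.0, 12.11, -3.78, -4.02, 1.3, 1],
    [4.98, 8.0, 12.11, -3.78, -4.02, 1.3, 1],
    [4.98, 8.0, 12.11, -3.78, -4.02, 1.3, 1],
    [4.98, 8.0, 12.11, -3.78, -4.02, 1.3, 1],
    [4.98, 8.0, 12.11, -3.78, -4.02, 1.3, 1],
    [4.98, 8.0, 12.11, -3.78, -4.02, 1.3, 1],
    [4.98, 8.0, 12.11, -3.78, -4.02, 1.3, 1],
    [4.98, 8.0, 12.11, -3.78, -4.02, 1.3, 1],
    [4.98, 8.0, 12.11, -3.78, -4.02, 1.3, 1],
    [4.98, 8.0, 12.11, -3.78, -4.02, 1.3, 1],
    [4.98, 8.0, 12.11, -3.78, -4.02, 1.3, 1],
    [4.98, 8.0, 12.11, -3.78, -4.02, 1.3, 1],
    [4.98, 8.0, 12.11, -3.78, -4.02, 1.3, 1],
    [4.98, 8.0, 12.11, -3.78, -4.02, 1.3, 1],
  ],
)

```text
time_s: 3.12
position: [0.4317, -0.1972, 0.3806]
tcp_rot: [[0.317, 0.948, 0.001], [0.948, -0.317, -0.001], [-0.001, 0.001, -1.0]]
force: [-0.5, 0.9, 0.7]
opening: 1.001
grasp_force: 0.0
```

Request:
send_rows(
  commands=[
    [-2.2, 11.86, 3.81, -0.42, 2.8, 4.92, 1],
    [-2.2, 11.86, 3.81, -0.42, 2.8, 4.92, 1],
    [-2.2, 11.86, 3.81, -0.42, 2.8, 4.92, 1],
    [-2.2, 11.86, 3.81, -0.42, 2.8, 4.92, 1],
    [-2.2, 11.86, 3.81, -0.42, 2.8, 4.92, 1],
    [-2.2, 11.86, 3.81, -0.42, 2.8, 4.92, 1],
    [-2.2, 11.86, 3.81, -0.42, 2.8, 4.92, 1],
    [-2.2, 11.86, 3.81, -0.42, 2.8, 4.92, 1],
    [-2.2, 11.86, 3.81, -0.42, 2.8, 4.92, 1],
    [-2.2, 11.86, 3.81, -0.42, 2.8, 4.92, 1],
    [-2.2, 11.86, 3.81, -0.42, 2.8, 4.92, 1],
    [-2.2, 11.86, 3.81, -0.42, 2.8, 4.92, 1],
  ],
)

```text
time_s: 4.12
position: [0.5076, -0.2369, 0.234]
tcp_rot: [[0.318, 0.771, 0.552], [0.389, -0.637, 0.665], [0.865, 0.003, -0.502]]
force: [0.7, 0.1, 0.6]
opening: 1.001
grasp_force: 0.0
```

Run:
```python
from h import *; from kin import *
log()
F=np.diag([-1,-1,1.]);g=np.array([.5605,-.1755,.052]);R=ori(50,30)@F
print(row(g-.081*R[:,2],R))
c=snap('wrist','w2');print(proj(c,[[.5605,-.1755,.08]]))
```

```text
4.1167 q [-63.9354  36.5701  98.8256  52.4877  83.7702 -50.1172] p [ 0.5076 -0.2369  0.234 ] z [ 0.5525  0.6652 -0.5023] y [ 0.7705 -0.6374  0.0033] F [0.6801 0.1442 0.6186] 1.0007757457556066 0.0
[-0.05, 0.03, 0.07, -3.9, 0.02, 2.68, 1.0]
[[318.4533 261.3775]]
```

Request:
send_rows(
  commands=[
    [-0.05, 0.03, 0.07, -2, 0.02, 1.4, 1],
    [-0.05, 0.03, 0.07, -3.9, 0.02, 2.68, 1],
    [-0.05, 0.03, 0.07, -3.9, 0.02, 2.68, 1],
    [-0.05, 0.03, 0.07, -3.9, 0.02, 2.68, 1],
    [-0.05, 0.03, 0.07, -3.9, 0.02, 2.68, 1],
    [-0.05, 0.03, 0.07, -3.9, 0.02, 2.68, 1],
    [-0.05, 0.03, 0.07, -3.9, 0.02, 2.68, 1],
  ],
)

```text
time_s: 4.75
position: [0.5157, -0.23, 0.0937]
tcp_rot: [[0.32, 0.765, 0.559], [0.383, -0.644, 0.663], [0.867, 0.002, -0.499]]
force: [0.1, 0.1, 0.8]
opening: 1.003
grasp_force: 0.0
```

Run:
```python
from h import *; from kin import *
log()
F=np.diag([-1,-1,1.]);g=np.array([.5605,-.1755,.052]);R=ori(50,30)@F
print(row(g+.019*R[:,2],R))
c=snap('wrist','w3');print(proj(c,[[.5605,-.1755,.08]]))
```

```text
4.75 q [-62.9845  50.9163 100.732   56.2695  73.8006 -63.0186] p [ 0.5157 -0.23    0.0937] z [ 0.5585  0.6628 -0.4987] y [ 0.7654 -0.6435  0.0019] F [0.147  0.1364 0.8404] 1.0028953867252057 0.0
[0.02, -0.02, 0.01, -0.03, -0.03, 3.36, 1.0]
[[316.1091 181.4975]]
```

View pics/w3.png

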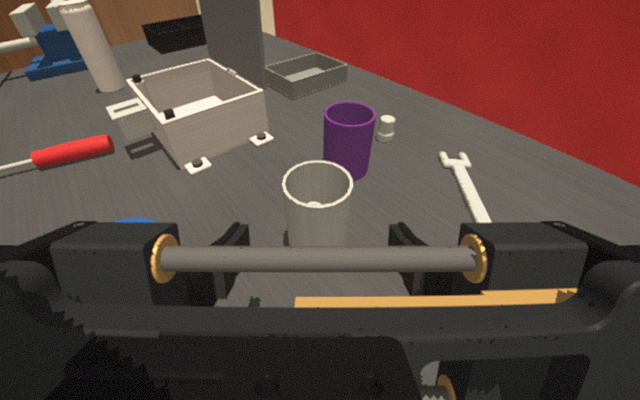

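The cup's rim at (318,184) sits midway between the fingers (about 230 and 410), close to the predicted (316,181), so I go in and close.

Request:
send_rows(
  commands=[
    [0.02, -0.02, 0.01, -0.03, -0.03, 1.2, 1],
    [0.02, -0.02, 0.01, -0.03, -0.03, 2.3, 1],
    [0.02, -0.02, 0.01, -0.03, -0.03, 3.3, 1],
    [0.02, -0.02, 0.01, -0.03, -0.03, 3.35, 1],
    [0.02, -0.02, 0.01, -0.03, -0.03, 3.35, 0],
    [0.02, -0.02, 0.01, -0.03, -0.03, 3.35, 0],
    [0.02, -0.02, 0.01, -0.03, -0.03, 3.35, 0],
    [0.02, -0.02, 0.01, -0.03, -0.03, 3.35, 0],
    [0.02, -0.02, 0.01, -0.03, -0.03, 3.35, 0],
    [0.02, -0.02, 0.01, -0.03, -0.03, 3.35, 0],
  ],
)

```text
time_s: 5.63
position: [0.57, -0.1642, 0.0418]
tcp_rot: [[0.323, 0.764, 0.558], [0.38, -0.645, 0.663], [0.867, -0.002, -0.499]]
force: [-0.4, -2.1, 3.0]
opening: 0.687
grasp_force: 30.0
```

Run:
```python
from h import *; from kin import *
log()
F=np.diag([-1,-1,1.]);s=read_state()
p=s['position'];R0=np.array(s['tcp_rot'])
print('grasp pt',p-.019*R0[:,2])
print('lift',row(p+[0,0,.15],R0,0))
Rc=ori(60,25)@F; C=np.array([.50,-.02,.24])
Rt=lambda a:Ro.from_euler('z',a,degrees=True).as_matrix()
Rp=ori(75,30)@F
X=lambda x,y,z,R:np.array([x,y,z])+.019*R[:,2]
W=[(p+[0,0,.15],R0),(X(.57,.15,.22,Rp),Rp),(X(.57,.15,.22,Rp),Rp@Rt(90)),(X(.57,.15,.165,Rp),Rp@Rt(178))]
path(s['joint_positions'],W,4)
```

```text
5.6333 q [-54.359   56.3386 101.6151  65.3743  67.5039 -66.6854] p [ 0.57   -0.1642  0.0418] z [ 0.5583  0.6627 -0.4991] y [ 0.7641 -0.6451 -0.0019] F [-0.4392 -2.1385  3.0327] 0.6868808522346245 29.99053791496408
grasp pt [ 0.5594 -0.1768  0.0512]
lift [0.0, 0.0, 0.0, 4.33, -0.01, -2.5, 0.0]
0.25 [-54.  52. 102.  64.  69. -63.] 0.0
0.5 [-54.  48. 102.  63.  71. -60.] 0.0
0.75 [-54.  44. 102.  62.  73. -56.] 0.0
1.0 [-54.  40. 102.  60.  75. -52.] 0.0
0.25 [-48.  39. 105.  61.  74. -53.] 0.0
0.5 [-40.  38. 107.  62.  73. -54.] 0.0
0.75 [-32.  37. 107.  64.  72. -53.] 0.0
1.0 [-23.  37. 106.  65.  71. -50.] 0.0
0.25 [-23.  37. 106.  65.  71. -28.] 0.0
0.5 [-23.  37. 106.  65.  71.  -5.] 0.0
0.75 [-23.  37. 106.  65.  71.  17.] 0.0
1.0 [-23.  37. 106.  65.  71.  40.] 0.0
0.25 [-23.  39. 106.  66.  70.  60.] 0.0
0.5 [-23.  40. 106.  67.  69.  80.] 0.0
0.75 [-23.  42. 106.  67.  69. 100.] 0.0
1.0 [-23.  43. 107.  68.  68. 121.] 0.0
```

Request:
send_rows(
  commands=[
    [0, 0, 0, 0.87, 0, -0.5, 0],
    [0, 0, 0, 1.74, 0, -1.0, 0],
    [0, 0, 0, 2.6, 0, -1.5, 0],
    [0, 0, 0, 3.46, 0, -2.0, 0],
    [0, 0, 0, 4.33, 0, -2.5, 0],
    [0, 0, 0, 4.33, 0, -2.5, 0],
  ],
)

```text
time_s: 6.13
position: [0.5712, -0.1646, 0.1955]
tcp_rot: [[0.319, 0.765, 0.56], [0.385, -0.644, 0.661], [0.866, 0.005, -0.5]]
force: [1.0, 0.3, -2.8]
opening: 0.683
grasp_force: 30.0
```

Run:
```python
from h import *; from kin import *
log();F=np.diag([-1,-1,1.])
Rp=ori(75,30)@F
X=np.array([.57,.15,.22])+.019*Rp[:,2]
print(row(X,Rp,0))
```

```text
6.1333 q [-54.2847  39.831  101.6664  60.5003  74.8881 -51.585 ] p [ 0.5712 -0.1646  0.1955] z [ 0.5598  0.6608 -0.5   ] y [ 0.7648 -0.6443  0.0048] F [ 0.9715  0.296  -2.7693] 0.6834954649079759 29.997501141351677
[4.38, 0.01, -2.46, 4.71, -7.02, 7.09, 0.0]
```

Request:
send_rows(
  commands=[
    [0.4, 0, -0.2, 0.4, -0.6, 0.6, 0],
    [0.9, 0, -0.5, 1.0, -1.5, 1.5, 0],
    [1.46, 0, -0.82, 1.57, -2.34, 2.36, 0],
    [2.0, 0, -1.1, 2.2, -3.2, 3.2, 0],
    [2.6, 0, -1.4, 2.8, -4.1, 4.1, 0],
    [3.1, 0, -1.7, 3.3, -4.9, 4.9, 0],
    [3.6, 0, -2.0, 3.9, -5.8, 5.8, 0],
    [4.1, 0, -2.3, 4.4, -6.6, 6.6, 0],
    [4.38, 0, -2.46, 4.71, -7.02, 7.09, 0],
    [4.38, 0, -2.46, 4.71, -7.02, 7.09, 0],
    [4.38, 0, -2.46, 4.71, -7.02, 7.09, 0],
  ],
)

```text
time_s: 7.05
position: [0.5722, 0.1683, 0.2062]
tcp_rot: [[0.135, 0.967, 0.217], [0.481, -0.256, 0.839], [0.866, -0.009, -0.499]]
force: [-0.0, -0.6, -3.8]
opening: 0.685
grasp_force: 30.0
```

Run:
```python
from h import *; from kin import *
log();F=np.diag([-1,-1,1.])
Rp=ori(75,30)@F;Rt=lambda a:Ro.from_euler('z',a,degrees=True).as_matrix()
X=np.array([.57,.15,.22])+.019*Rp[:,2]
print(row(X,Rp@Rt(100),0),row(X,Rp@Rt(50),0))
Re=ori(75,27)@F
print(row(np.array([.568,.15,.16])+.019*Re[:,2],Re@Rt(180),0,R0=Rp@Rt(100),p0=X))
print(row(np.array([.568,.15,.175])+.019*Re[:,2],Re@Rt(140),0,R0=Rp@Rt(100),p0=X))
```

```text
7.05 q [-22.3416  37.4978 105.6879  65.3521  70.7866 -50.4351] p [0.5722 0.1683 0.2062] z [ 0.217   0.8387 -0.4994] y [ 0.9667 -0.2557 -0.0093] F [-0.0449 -0.5538 -3.7525] 0.6846660767885006 29.994277675577905
[-0.07, 0.07, 19.93, 0.1, 0.09, -0.12, 0.0] [-0.08, 0.03, 9.93, 0.1, 0.09, -0.12, 0.0]
[0.42, -0.5, 16.0, 0.23, 1.69, 0.98, 0.0]
[0.53, -0.31, 8.0, 0.16, 1.27, 0.73, 0.0]
```

Request:
send_rows(
  commands=[
    [0, 0, 1.4, 0.1, 0.09, -0.12, 0],
    [0, 0, 2.8, 0.1, 0.09, -0.12, 0],
    [0, 0, 4.2, 0.1, 0.09, -0.12, 0],
    [0, 0, 5.6, 0.1, 0.09, -0.12, 0],
    [0, 0, 7.0, 0.1, 0.09, -0.12, 0],
    [0, 0, 8.4, 0.1, 0.09, -0.12, 0],
    [0, 0, 9.8, 0.1, 0.09, -0.12, 0],
    [0, 0, 11.2, 0.1, 0.09, -0.12, 0],
    [0, 0, 12.6, 0.1, 0.09, -0.12, 0],
    [0, 0, 14.0, 0.1, 0.09, -0.12, 0],
    [0, 0, 15.4, 0.1, 0.09, -0.12, 0],
    [0, 0, 16.8, 0.1, 0.09, -0.12, 0],
    [0, 0, 18.2, 0.1, 0.09, -0.12, 0],
    [0, 0, 19.6, 0.1, 0.09, -0.12, 0],
    [0, 0, 20, 0.1, 0.09, -0.12, 0],
  ],
)

```text
time_s: 8.3
position: [0.5758, 0.1626, 0.2109]
tcp_rot: [[0.925, -0.307, 0.223], [-0.343, -0.426, 0.837], [-0.162, -0.851, -0.499]]
force: [-0.4, 0.9, -4.5]
opening: 0.688
grasp_force: 30.0
```

Request:
send_rows(
  commands=[
    [0.1, 0, 1.4, 0.03, 0.3, 0.2, 0],
    [0.2, -0.1, 2.8, 0.06, 0.6, 0.35, 0],
    [0.3, -0.1, 4.2, 0.1, 0.9, 0.5, 0],
    [0.3, -0.2, 5.6, 0.12, 1.1, 0.6, 0],
    [0.4, -0.3, 7, 0.14, 1.2, 0.7, 0],
    [0.53, -0.31, 8.4, 0.16, 1.3, 0.75, 0],
    [0.5, -0.35, 9.8, 0.18, 1.4, 0.8, 0],
    [0.5, -0.4, 11.2, 0.2, 1.5, 0.85, 0],
    [0.5, -0.4, 12.6, 0.21, 1.6, 0.9, 0],
    [0.45, -0.45, 14, 0.22, 1.65, 0.95, 0],
    [0.42, -0.5, 15.4, 0.23, 1.69, 0.98, 0],
    [0.42, -0.5, 16, 0.23, 1.69, 0.98, 0],
    [0.42, -0.5, 16, 0.23, 1.69, 0.98, 0],
    [0.42, -0.5, 16, 0.23, 1.69, 0.98, 0],
    [0.42, -0.5, 16, 0.23, 1.69, 0.98, 0],
    [0.42, -0.5, 16, 0.23, 1.69, 0.98, 0],
    [0.42, -0.5, 16, 0.23, 1.69, 0.98, 0],
  ],
)

```text
time_s: 9.72
position: [0.5732, 0.1653, 0.1533]
tcp_rot: [[-0.123, -0.966, 0.228], [-0.434, 0.259, 0.863], [-0.892, 0.007, -0.451]]
force: [0.5, -0.1, -1.6]
opening: 0.685
grasp_force: 30.0
```

Run:
```python
from h import *; from kin import *
log();a=snap('top','t2');b=snap('side','s2')
A=cv2.resize(a['image'][140:240,235:335],None,fx=4,fy=4,interpolation=cv2.INTER_CUBIC)
B=cv2.resize(b['image'][60:260,255:455],None,fx=2,fy=2,interpolation=cv2.INTER_CUBIC)
cv2.imwrite('pics/v2.png',np.hstack([A,B]))
```

```text
9.7167 q [-23.5285  44.9877 106.6998  69.2876  70.5526 120.278 ] p [0.5732 0.1653 0.1533] z [ 0.2277  0.8628 -0.4513] y [-0.9659  0.2587  0.0073] F [ 0.4646 -0.1138 -1.5648] 0.6853392765153336 30.000150234591274
```

View pics/v2.png

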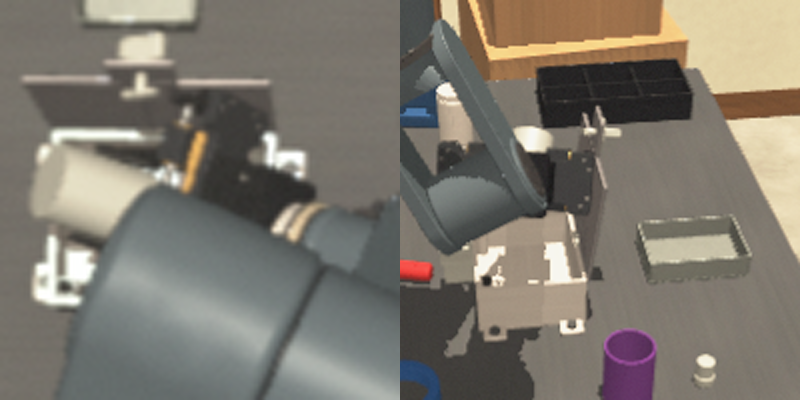

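The grey cup is tipped over the box, mouth toward the camera side of the box (left panel, around (90,190)), and the box interior is half hidden. The measured load dropped by about 2–3 N. I tip it a little more and shake to clear any leftovers.

Request:
send_rows(
  commands=[
    [0, -1.2, 0, 0, 0, 0, 0],
    [0, -2, 0, 0, 0, 0, 0],
    [0, -2, 1.2, 0, 0, 0, 0],
    [0, -2, -1, 0, 0, 0, 0],
    [0, -2, 1.2, 0, 0, 0, 0],
    [0, -2, -1, 0, 0, 0, 0],
    [0, -2, 0, 0, 0, 0, 0],
    [0, -2, 0, 0, 0, 0, 0],
    [0, -2, 0, 0, 0, 0, 0],
  ],
)

```text
time_s: 10.57
position: [0.5732, 0.1657, 0.1533]
tcp_rot: [[-0.084, -0.966, 0.245], [-0.277, 0.259, 0.925], [-0.957, 0.009, -0.289]]
force: [-0.7, -0.8, -2.0]
opening: 0.687
grasp_force: 30.0
```

Run:
```python
from h import *; from kin import *
log();F=np.diag([-1,-1,1.]);s=read_state()
Rp=ori(75,30)@F;Rt=lambda a:Ro.from_euler('z',a,degrees=True).as_matrix()
X=np.array([.55,.13,.22])+.019*Rp[:,2]
print(row(X,Rp@Rt(90),0), row(X,Rp,0,R0=Rp@Rt(90),p0=X))
```

```text
10.5667 q [-25.731   50.6261 106.7947  73.5244  78.5867 113.182 ] p [0.5732 0.1657 0.1533] z [ 0.2453  0.9252 -0.2895] y [-0.9658  0.259   0.0093] F [-0.6565 -0.8203 -2.0421] 0.6866733516594385 30.0016480886552
[-2.04, 2.1, -18.01, -1.59, 0.46, -1.32, 0.0] [0.0, 0.0, -18.0, 0.0, 0.0, 0.0, 0.0]
```

Request:
send_rows(
  commands=[
    [0, 0, 0, -0.6, 0.2, -0.5, 0],
    [-0.2, 0.2, -1.4, -1.2, 0.3, -1, 0],
    [-0.5, 0.5, -3, -1.59, 0.46, -1.32, 0],
    [-2.04, 2.1, -18.01, -1.59, 0.46, -1.32, 0],
    [-2.04, 2.1, -18.01, -1.59, 0.46, -1.32, 0],
    [-2.04, 2.1, -18.01, -1.59, 0.46, -1.32, 0],
    [-2.04, 2.1, -18.01, -1.59, 0.46, -1.32, 0],
    [-2.04, 2.1, -18.01, -1.59, 0.46, -1.32, 0],
    [-2.04, 2.1, -18.01, -1.59, 0.46, -1.32, 0],
    [-2.04, 2.1, -18.01, -1.59, 0.46, -1.32, 0],
    [-2.04, 2.1, -18.01, -1.59, 0.46, -1.32, 0],
    [-2.04, 2.1, -18.01, -1.59, 0.46, -1.32, 0],
    [-2.04, 2.1, -18.01, -1.59, 0.46, -1.32, 0],
    [-2.04, 2.1, -18.01, -1.59, 0.46, -1.32, 0],
    [-2.04, 2.1, -18.01, -1.59, 0.46, -1.32, 0],
    [-2.04, 2.1, -18.01, -1.59, 0.46, -1.32, 0],
  ],
)

```text
time_s: 11.9
position: [0.5536, 0.1461, 0.2107]
tcp_rot: [[0.966, -0.131, 0.224], [-0.259, -0.482, 0.837], [-0.002, -0.866, -0.5]]
force: [-0.2, -0.3, -2.3]
opening: 0.692
grasp_force: 30.0
```

Run:
```python
from h import *; from kin import *
log();F=np.diag([-1,-1,1.]);s=read_state()
R=ori(50,30)@F; X=np.array([.5605,-.1755,.19])+.019*R[:,2]
print(row(X,R,0)); path(s['joint_positions'],[(X,R)],3)
```

```text
11.9 q [-25.6097  36.3457 107.8655  63.6324  71.8437  37.3365] p [0.5536 0.1461 0.2107] z [ 0.2236  0.8369 -0.4996] y [-0.131  -0.4821 -0.8663] F [-0.1528 -0.3099 -2.3303] 0.6923294756686175 29.999582776854368
[-3.31, 3.3, -15.29, 3.23, 5.76, -7.99, 0.0]
0.33 [-35.  36. 107.  59.  70.   9.] 0.0
0.67 [-45.  37. 106.  59.  70. -22.] 0.0
1.0 [-54.  41. 102.  61.  74. -53.] 0.0
```

Request:
send_rows(
  commands=[
    [-0.3, 0.3, -1.3, 0.3, 0.5, -0.7, 0],
    [-0.6, 0.6, -2.6, 0.6, 1.0, -1.4, 0],
    [-0.9, 0.9, -4, 0.9, 1.5, -2.1, 0],
    [-1.2, 1.2, -5.4, 1.2, 2.0, -2.8, 0],
    [-1.5, 1.5, -6.8, 1.4, 2.5, -3.5, 0],
    [-1.8, 1.8, -8.2, 1.7, 3.1, -4.3, 0],
    [-2.1, 2.1, -9.6, 2.0, 3.6, -5.0, 0],
    [-2.4, 2.4, -11, 2.3, 4.1, -5.7, 0],
    [-2.7, 2.7, -12.4, 2.6, 4.7, -6.5, 0],
    [-3.0, 3.0, -13.8, 2.9, 5.2, -7.2, 0],
    [-3.31, 3.3, -15.2, 3.23, 5.76, -7.99, 0],
    [-3.31, 3.3, -15.29, 3.23, 5.76, -7.99, 0],
    [-3.31, 3.3, -15.29, 3.23, 5.76, -7.99, 0],
  ],
)

```text
time_s: 12.98
position: [0.5715, -0.1655, 0.1799]
tcp_rot: [[0.322, 0.764, 0.559], [0.381, -0.645, 0.662], [0.866, 0.0, -0.499]]
force: [-0.4, 0.9, -2.2]
opening: 0.686
grasp_force: 30.0
```

Run:
```python
from h import *; from kin import *
log();a=snap('top','t3');b=snap('side','s3');c=snap('wrist','w4')
A=cv2.resize(a['image'][160:230,235:315],None,fx=5,fy=5,interpolation=cv2.INTER_CUBIC)
B=cv2.resize(b['image'][150:230,275:355],None,fx=4.375,fy=4.375,interpolation=cv2.INTER_CUBIC)
cv2.imwrite('pics/v3.png',np.vstack([np.hstack([A,B]),cv2.resize(c['image'][60:260,200:440],(750,240))]))
F=np.diag([-1,-1,1.]);R=ori(50,30)@F; X=np.array([.5605,-.1755,.054])+.019*R[:,2];print(row(X,R,0))
```

```text
12.9833 q [-54.3159  41.5053 101.767   60.8802  74.1209 -52.9249] p [ 0.5715 -0.1655  0.1799] z [ 0.5591  0.662  -0.4992] y [ 0.764  -0.6452  0.0001] F [-0.4217  0.8934 -2.1727] 0.6863219623304493 30.001911433428177
[-0.01, -0.01, -0.0, -3.95, 0.01, 2.24, 0.0]
```

View pics/v3.png

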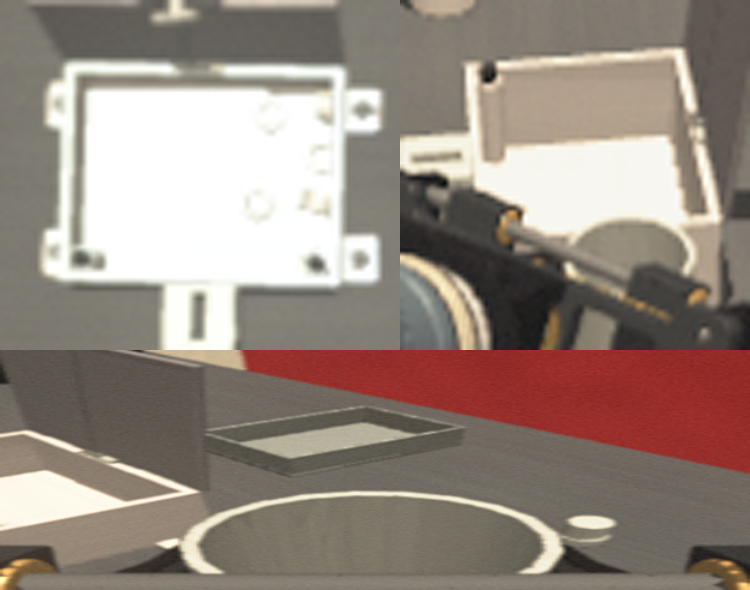

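The box holds rings at panel (270,118), (325,108), (320,160), (258,205) and a cluster at (315,202) that may be two. I count them with the contrast stretched, and check inside the cup.

Run:
```python
from h import *
a=load('t3');im=a['image'].astype(float)
A=np.clip((im[170:220,275:310]-180)*3.4,0,255).astype(np.uint8)
A=cv2.resize(A,None,fx=11,fy=11,interpolation=cv2.INTER_CUBIC)
u=proj(a,[[.5605,-.1755,.218]])[0].astype(int);print(u)
B=cv2.resize(a['image'][u[1]-25:u[1]+25,u[0]-18:u[0]+17],None,fx=11,fy=11,interpolation=cv2.INTER_CUBIC)
cv2.imwrite('pics/v4.png',np.hstack([A,B]))
```

```text
[371 193]
```

View pics/v4.png

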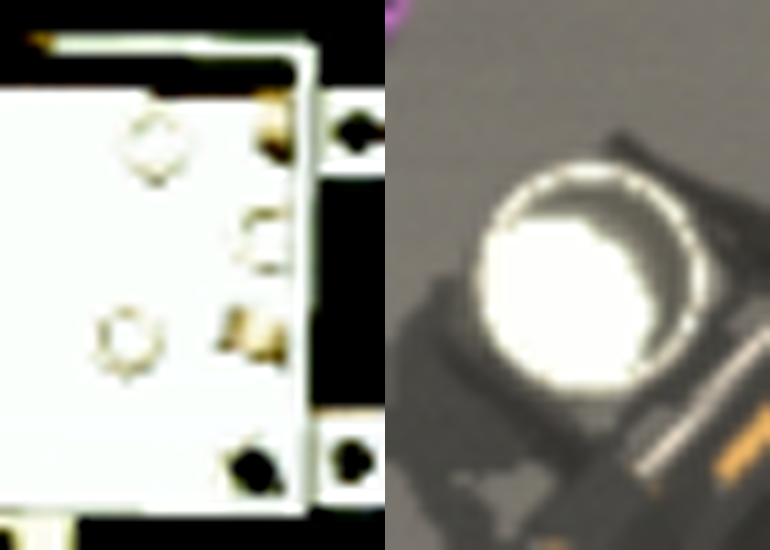

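The cup's floor is bare (bright disc, right panel). The rings lie inside the box's −y half, with the cluster at (255,335) holding two. I set the cup back in its place.

Request:
send_rows(
  commands=[
    [0, 0, 0, -1, 0, 0.57, 0],
    [0, 0, 0, -2, 0, 1.14, 0],
    [0, 0, 0, -3, 0, 1.7, 0],
    [0, 0, 0, -3.6, 0, 2.05, 0],
    [0, 0, 0, -3.9, 0, 2.21, 0],
    [0, 0, 0, -4.0, 0, 2.27, 0],
    [0, 0, 0, -4.03, 0, 2.29, 0],
    [0, 0, 0, -4.03, 0, 2.29, 0],
  ],
)

```text
time_s: 13.8
position: [0.5719, -0.164, 0.0427]
tcp_rot: [[0.318, 0.767, 0.557], [0.385, -0.642, 0.663], [0.866, 0.004, -0.5]]
force: [0.0, 1.1, -2.1]
opening: 0.684
grasp_force: 30.0
```

Run:
```python
from h import *
log();s=read_state();R=np.array(s['tcp_rot']);print('grasp',s['position']-.019*R[:,2])
```

```text
13.8 q [-54.168   56.2442 101.4124  65.3661  67.5587 -66.7251] p [ 0.5719 -0.164   0.0427] z [ 0.5575  0.6631 -0.4995] y [ 0.7667 -0.642   0.0035] F [ 0.0065  1.056  -2.1011] 0.6837477345760267 30.002932837687695
grasp [ 0.5613 -0.1766  0.0522]
```

Request:
send_rows(
  commands=[
    [0, 0, 0, -0.035, 0, 0.02, 0],
    [0, 0, 0, -0.035, 0, 0.02, 0],
    [0, 0, 0, -0.035, 0, 0.02, 1],
    [0, 0, 0, -0.035, 0, 0.02, 1],
    [0, 0, 0, -0.035, 0, 0.02, 1],
    [0, 0, 0, -0.035, 0, 0.02, 1],
    [0, 0, 0, -0.035, 0, 0.02, 1],
    [0, 0, 0, -0.035, 0, -0.5, 1],
    [0, 0, 0, -0.035, 0, -1.5, 1],
    [0, 0, 0, -0.035, 0, -2.7, 1],
    [0, 0, 0, -0.035, 0, -3.4, 1],
    [0, 0, 0, -0.035, 0, -3.4, 1],
  ],
)

```text
time_s: 14.8
position: [0.5138, -0.2368, 0.0932]
tcp_rot: [[0.319, 0.763, 0.562], [0.387, -0.646, 0.658], [0.865, 0.008, -0.501]]
force: [-0.4, -0.1, 0.2]
opening: 0.998
grasp_force: 0.0
```

Run:
```python
from h import *; from kin import *
log();c=snap('wrist','w5');s_=snap('side','s5')
hsv=cv2.cvtColor(c['image'],cv2.COLOR_BGR2HSV)
print(proj(c,[[.5605,-.1755,.08]]))
m=((hsv[...,2]>190)&(hsv[...,1]<70)).astype(np.uint8);roi=np.zeros_like(m);roi[150:225,272:365]=m[150:225,272:365]
n,l,st,ce=cv2.connectedComponentsWithStats(roi)
for i in range(1,n):
    if st[i,4]>60: 
        ys,xs=np.nonzero(l==i);print(st[i],cv2.fitEllipse(cv2.convexHull(np.c_[xs,ys].astype(np.int32))))
# fastener/cover points from top0+side0: tab
s=read_state();q=s['joint_positions'];p=s['position']
Rd=np.array([[-1,0,0],[0,1,0],[0,0,-1.]])
for fl in(1,-1):
    R2=Rd.copy();R2[:,:2]*=fl
    up=p+[-.02,-.02,.25]
    print(fl);path(q,[(up,np.array(s['tcp_rot'])),([.50,.0,.38],R2),([.74,.119,.36],R2),([.74,.119,.21],R2),([.56,.119,.21],R2),([.471,.119,.09],R2)],3)
```

```text
14.8 q [-63.5112  50.9341 100.3738  55.9765  73.8969 -63.1313] p [ 0.5138 -0.2368  0.0932] z [ 0.5618  0.658  -0.5014] y [ 0.7634 -0.6458  0.0077] F [-0.3747 -0.0658  0.2202] 0.9981167559726161 0.0
[[312.3361 175.8489]]
[282 155  69  45 446] ((315.77154541015625, 176.64096069335938), (45.107852935791016, 69.08030700683594), 90.485107421875)
1
0.33 [-64.  42. 100.  54.  80. -56.] 0.0
0.67 [-65.  34.  98.  52.  86. -48.] 0.0
1.0 [-66.  28.  94.  51.  94. -40.] 0.0
0.33 [-52.  24.  86.  36.  99. -64.] 0.0
0.67 [-34.  18.  84.  18.  94. -86.] 0.0
1.0 [ -13.   11.   86.   -0.   82. -103.] 0.0
0.33 [ -7.  19.  76.   0.  84. -97.] 0.0
0.67 [ -3.  27.  65.   0.  88. -93.] 0.0
1.0 [  1.  36.  50.   0.  94. -89.] 0.0
0.33 [  1.  37.  55.  -0.  88. -89.] 0.0
0.67 [  1.  39.  59.  -0.  82. -89.] 0.0
1.0 [  1.  41.  62.  -0.  77. -89.] 0.0
0.33 [  1.  36.  73.  -0.  71. -89.] 0.0
0.67 [  1.  31.  82.  -0.  67. -89.] 0.0
1.0 [  1.  27.  91.  -0.  62. -89.] 0.0
0.33 [  1.  28.  97.  -0.  55. -89.] 0.0
0.67 [  1.  30. 103.  -0.  47. -89.] 0.0
1.0 [  1.  32. 109.  -0.  39. -89.] 0.0
-1
0.33 [-64.  42. 100.  54.  80. -56.] 0.0
0.67 [-65.  34.  98.  52.  86. -48.] 0.0
1.0 [-66.  28.  94.  51.  94. -40.] 0.0
0.33 [-55.  13. 101.  42.  76. -11.] 0.0
0.67 [-34.   6.  98.  20.  69.  34.] 0.0
1.0 [-13.  11.  86.  -0.  82.  77.] 0.0
0.33 [-7. 19. 76. -0. 84. 83.] 0.0
0.67 [-3. 27. 65.  0. 88. 87.] 0.0
1.0 [ 1. 36. 50.  0. 94. 91.] 0.0
0.33 [ 1. 37. 55. -0. 88. 91.] 0.0
0.67 [ 1. 39. 59. -0. 82. 91.] 0.0
1.0 [ 1. 41. 62. -0. 77. 91.] 0.0
0.33 [ 1. 36. 73. -0. 71. 91.] 0.0
0.67 [ 1. 31. 82. -0. 67. 91.] 0.0
1.0 [ 1. 27. 91. -0. 62. 91.] 0.0
0.33 [ 1. 28. 97. -0. 55. 91.] 0.0
0.67 [  1.  30. 103.  -0.  47.  91.] 0.0
1.0 [  1.  32. 109.  -0.  39.  91.] 0.0
```

Run:
```python
from h import *
s=read_state();p=s['position'];R0=np.array(s['tcp_rot'])
R2=np.array([[1,0,0],[0,-1,0],[0,0,-1.]])
up=p+[-.01,-.01,.24]; print(row(up,R0)); W=np.array([.50,0,.38]); print(row(W,R2,R0=R0,p0=up)); print(row([.75,.119,.36],R2,R0=R2,p0=W))
```

```text
[0.0, 0.0, 0.0, 6.69, -0.01, -4.41, 1.0]
[-5.19, -11.22, 9.06, 4.46, -5.31, 4.48, 1.0]
[0.0, 0.0, 0.0, 8.33, -3.97, 0.67, 1.0]
```

Request:
send_rows(
  commands=[
    [0, 0, 0, 1.3, 0, -0.9, 1],
    [0, 0, 0, 2.6, 0, -1.8, 1],
    [0, 0, 0, 6.69, 0, -4.41, 1],
    [0, 0, 0, 6.69, 0, -4.41, 1],
    [0, 0, 0, 6.69, 0, -4.41, 1],
    [0, 0, 0, 6.69, 0, -4.41, 1],
    [0, 0, 0, 6.69, 0, -4.41, 0],
    [0, 0, 0, 6.69, 0, -4.41, 0],
  ],
)

```text
time_s: 15.57
position: [0.5051, -0.2415, 0.3325]
tcp_rot: [[0.317, 0.768, 0.556], [0.387, -0.64, 0.663], [0.866, 0.005, -0.501]]
force: [-1.0, -0.1, -0.6]
opening: 0.919
grasp_force: 0.0
```

Request:
send_rows(
  commands=[
    [-5.19, -11.22, 9.06, 4.46, -5.31, 4.48, 0],
    [-5.19, -11.22, 9.06, 4.46, -5.31, 4.48, 0],
    [-5.19, -11.22, 9.06, 4.46, -5.31, 4.48, 0],
    [-5.19, -11.22, 9.06, 4.46, -5.31, 4.48, 0],
    [-5.19, -11.22, 9.06, 4.46, -5.31, 4.48, 0],
    [-5.19, -11.22, 9.06, 4.46, -5.31, 4.48, 0],
    [-5.19, -11.22, 9.06, 4.46, -5.31, 4.48, 0],
    [-5.19, -11.22, 9.06, 4.46, -5.31, 4.48, 0],
    [-5.19, -11.22, 9.06, 4.46, -5.31, 4.48, 0],
    [-5.19, -11.22, 9.06, 4.46, -5.31, 4.48, 0],
    [-5.19, -11.22, 9.06, 4.46, -5.31, 4.48, 0],
    [-5.19, -11.22, 9.06, 4.46, -5.31, 4.48, 0],
    [-5.19, -11.22, 9.06, 4.46, -5.31, 4.48, 0],
    [-5.19, -11.22, 9.06, 4.46, -5.31, 4.48, 0],
  ],
)

```text
time_s: 16.73
position: [0.5003, 0.0021, 0.3768]
tcp_rot: [[1.0, 0.006, -0.007], [0.006, -1.0, 0.002], [-0.007, -0.002, -1.0]]
force: [-0.4, 0.0, 0.0]
opening: 0.007
grasp_force: 0.0
```

Run:
```python
from h import *
log()
R2=np.array([[1,0,0],[0,-1,0],[0,0,-1.]])
print(row([.75,.119,.36],R2,0))
```

```text
16.7333 q [-12.5964  11.5911  86.4801   0.0235  82.3351  77.0727] p [0.5003 0.0021 0.3768] z [-0.0068  0.0019 -1.    ] y [ 0.0057 -1.     -0.002 ] F [-0.4293  0.0009  0.0367] 0.006509039255652084 0.0
[-0.02, 0.08, 0.07, 8.35, -3.85, 0.51, 0.0]
```

Request:
send_rows(
  commands=[
    [0, 0, 0, 8.35, -3.85, 0.5, 0],
    [0, 0, 0, 8.35, -3.85, 0.5, 0],
    [0, 0, 0, 8.35, -3.85, 0.5, 0],
    [0, 0, 0, 8.35, -3.85, 0.5, 0],
    [0, 0, 0, 8.35, -3.85, 0.5, 0],
    [0, 0, 0, 8.35, -3.85, 0.5, 0],
    [0, 0, 0, 8.35, -3.85, 0.5, 0],
    [0, 0, 0, 8.35, -3.85, 0.5, 0],
    [0, 0, 0, 8.35, -3.85, 0.5, 0],
    [0, 0, 0, 8.35, -3.85, 0.5, 0],
  ],
)

```text
time_s: 17.57
position: [0.7491, 0.1157, 0.3629]
tcp_rot: [[1.0, 0.002, -0.005], [0.002, -1.0, 0.001], [-0.005, -0.001, -1.0]]
force: [0.0, -0.2, -0.4]
opening: 0.002
grasp_force: 0.0
```

Run:
```python
from h import *
log()
R2=np.array([[1,0,0],[0,-1,0],[0,0,-1.]])
print(row([.75,.119,.21],R2,0),row([.56,.119,.21],R2,0,R0=R2,p0=np.array([.75,.119,.21])))
```

```text
17.5667 q [ 0.343  36.6234 48.1297  0.0337 95.5256 90.237 ] p [0.7491 0.1157 0.3629] z [-0.0049  0.0006 -1.    ] y [ 0.0019 -1.     -0.0006] F [ 0.035  -0.155  -0.3755] 0.002201064785019849 0.0
[-0.01, 0.06, 0.02, 0.05, -0.11, 5.09, 0.0] [0.0, 0.0, 0.0, -6.33, 0.0, 0.0, 0.0]
```

Request:
send_rows(
  commands=[
    [0, 0, 0, 0, -0.1, 1.2, 0],
    [0, 0, 0, 0, -0.1, 2.4, 0],
    [0, 0, 0, 0, -0.1, 3.6, 0],
    [0, 0, 0, 0, -0.1, 4.8, 0],
    [0, 0, 0, 0, -0.1, 5.1, 0],
    [0, 0, 0, 0, -0.1, 5.1, 0],
    [0, 0, 0, -0.7, -0.1, 5.1, 0],
    [0, 0, 0, -1.2, -0.1, 5.1, 0],
    [0, 0, 0, -1.5, -0.1, 5.1, 0],
    [0, 0, 0, -1.8, -0.1, 5.1, 0],
    [0, 0, 0, -2.1, -0.1, 5.1, 0],
    [0, 0, 0, -2.4, -0.1, 5.1, 0],
    [0, 0, 0, -2.7, -0.1, 5.1, 0],
    [0, 0, 0, -3.0, -0.1, 5.1, 0],
    [0, 0, 0, -3.3, -0.1, 5.1, 0],
  ],
)

```text
time_s: 18.82
position: [0.6527, 0.1187, 0.2157]
tcp_rot: [[1.0, 0.001, 0.006], [0.001, -1.0, 0.001], [0.006, -0.001, -1.0]]
force: [1.5, 0.6, 0.8]
opening: 0.008
grasp_force: 0.4
```

Request:
send_rows(
  commands=[
    [0, 0, 0, -0.3, 0, 0, 0],
    [0, 0, 0, -0.6, 0, 0, 0],
    [0, 0, 0, -0.9, 0, 0, 0],
    [0, 0, 0, -1.2, 0, 0, 0],
    [0, 0, 0, -1.5, 0, 0, 0],
    [0, 0, 0, -1.8, 0, 0, 0],
    [0, 0, 0, -2.1, 0, 0, 0],
    [0, 0, 0, -2.4, 0, 0, 0],
    [0, 0, 0, -2.7, 0, 0, 0],
    [0, 0, 0, -3.0, 0, 0, 0],
  ],
)

```text
time_s: 19.65
position: [0.5603, 0.1189, 0.212]
tcp_rot: [[1.0, 0.001, -0.001], [0.001, -1.0, 0.001], [-0.001, -0.001, -1.0]]
force: [-0.5, -0.7, -0.6]
opening: 0.006
grasp_force: 0.0
```

Run:
```python
from h import *
log();snap('side','s6')
```

```text
19.65 q [ 0.7805 26.9255 90.3586  0.0445 62.7584 90.6813] p [0.5603 0.1189 0.212 ] z [-0.0007  0.0007 -1.    ] y [ 0.0014 -1.     -0.0007] F [-0.4984 -0.6618 -0.6104] 0.006149706019048867 0.0
```

View pics/s6.png

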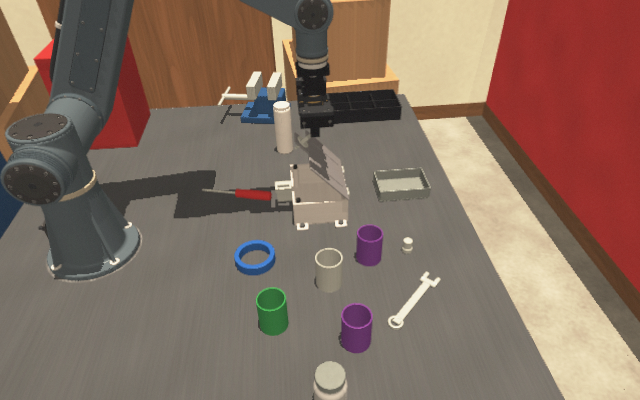

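The side view shows the cover leaning toward the robot and coming down, from (345,190) to (315,145). The cup stands upright at (328,270), and everything else is in place. I move up out of its way, over the fastener, and let it sink.

Request:
send_rows(
  commands=[
    [0, 0, 0, 0, 0, -1, 0],
    [0, 0, 0, 0, 0, -2, 0],
    [0, 0, 0, -1, 0, -2, 1],
    [0, 0, 0, -2, 0, -2, 1],
    [0, 0, 0, -2.8, 0, -2, 1],
    [0, 0, 0, -2.8, 0, -2, 1],
    [0, 0, 0, -2.8, 0, -2, 1],
    [0, 0, 0, -2.8, 0, -2, 1],
    [0, 0, 0, -2.8, 0, -2, 1],
    [0, 0, 0, -2.8, 0, -2, 1],
    [0, 0, 0, -2.8, 0, -2, 1],
    [0, 0, 0, -2.8, 0, -2, 1],
    [0, 0, 0, -2.8, 0, -2, 1],
    [0, 0, 0, -2.8, 0, -2, 1],
    [0, 0, 0, -2.8, 0, -2, 1],
    [0, 0, 0, -2.8, 0, -2, 1],
    [0, 0, 0, -2.8, 0, -2, 1],
    [0, 0, 0, -2.8, 0, -2, 1],
  ],
)

```text
time_s: 21.2
position: [0.4774, 0.1187, 0.2722]
tcp_rot: [[1.0, 0.001, -0.0], [0.001, -1.0, 0.001], [-0.0, -0.001, -1.0]]
force: [0.4, 0.0, -0.0]
opening: 0.992
grasp_force: 0.0
```

Run:
```python
from h import *
log();c=snap('wrist','w7');s=snap('side','s7')
u=proj(c,[[.471,.119,.11],[.471,.119,.086]]).round(1);print(u)
g=cv2.cvtColor(c['image'],cv2.COLOR_BGR2GRAY)
u=u[0].astype(int);print(cv2.resize(g[u[1]-60:u[1]+60,u[0]-60:u[0]+60],(40,40),interpolation=cv2.INTER_AREA).tolist().__str__().replace('], [','\n'))
```

```text
21.2 q [ 0.894  16.3463 97.1497  0.0399 66.5174 90.7976] p [0.4774 0.1187 0.2722] z [-0.0002  0.0006 -1.    ] y [ 0.0014 -1.     -0.0006] F [ 0.3641  0.0078 -0.0046] 0.9915615702031625 0.0
[[317.9 190.4]
 [318.  186. ]]
[[209, 210, 210, 211, 211, 222, 229, 230, 219, 211, 212, 213, 213, 213, 214, 213, 215, 215, 214, 215, 215, 216, 216, 216, 216, 217, 217, 218, 217, 218, 218, 218, 208, 239, 237, 233, 220, 220, 220, 220
210, 209, 210, 210, 210, 217, 228, 230, 227, 211, 212, 213, 213, 213, 214, 214, 214, 215, 215, 216, 216, 216, 216, 217, 217, 217, 217, 218, 218, 219, 218, 219, 217, 238, 237, 232, 220, 220, 220, 220
209, 211, 210, 211, 212, 212, 228, 229, 222, 211, 213, 213, 213, 214, 214, 215, 215, 216, 215, 215, 216, 217, 216, 217, 217, 218, 219, 218, 218, 219, 219, 219, 216, 237, 237, 232, 219, 220, 221, 221
211, 211, 210, 211, 212, 211, 228, 229, 219, 209, 213, 213, 213, 214, 216, 214, 216, 216, 215, 215, 217, 217, 216, 218, 219, 218, 218, 218, 218, 219, 220, 220, 215, 238, 237, 232, 221, 221, 220, 220
211, 210, 211, 211, 212, 205, 229, 229, 227, 214, 214, 214, 214, 215, 215, 216, 21
[... 5789 characters left out ...]
, 112, 100, 60, 59, 58, 77, 113, 106, 117, 130, 130, 126, 109, 111, 111, 112, 110, 112, 110, 112, 97, 59, 59, 60, 79, 114, 113, 113, 113, 114, 114, 114, 114, 114, 113, 114, 113, 113, 113
112, 113, 101, 58, 59, 59, 77, 113, 102, 120, 129, 130, 123, 106, 111, 111, 110, 112, 110, 112, 112, 98, 59, 59, 60, 80, 113, 113, 114, 114, 113, 112, 114, 113, 114, 114, 114, 114, 114, 114
96, 98, 90, 57, 58, 58, 71, 96, 88, 111, 116, 116, 106, 93, 96, 96, 97, 97, 97, 97, 96, 86, 57, 60, 59, 73, 99, 98, 99, 99, 98, 99, 97, 98, 97, 98, 98, 96, 96, 98
64, 64, 63, 63, 64, 62, 64, 65, 64, 65, 65, 64, 64, 64, 63, 64, 64, 64, 65, 65, 65, 66, 63, 63, 64, 65, 64, 64, 63, 64, 64, 71, 75, 72, 73, 73, 73, 74, 73, 74]]
```

Run:
```python
from h import *
c=load('w7');g=cv2.GaussianBlur(cv2.cvtColor(c['image'],cv2.COLOR_BGR2GRAY),(3,3),0).astype(int)
y0,x0=130,257
L=[];D=[]
for cx in range(x0+48,x0+78):
    col=g[y0+38:y0+72,cx]
    r=len(col)-1
    while r>0 and col[r]<116: r-=1
    if r<3: continue
    L.append((cx,y0+38+r+.5))
    # dark minimum above
    k=r-1-np.argmin(col[max(0,r-20):r-2][::-1])-1 if r>5 else None
    seg=col[max(0,r-20):r-2]
    if len(seg)>4:
        k=max(0,r-20)+np.argmin(np.where(seg<100,999,seg))
        D.append((cx,y0+38+k))
print(L);print(D)
print(g[y0+38:y0+74:1,x0+44:x0+80:2].tolist().__str__().replace('], [','\n'))
```

```text
[(305, 189.5), (306, 191.5), (307, 193.5), (308, 194.5), (309, 195.5), (310, 196.5), (311, 196.5), (312, 197.5), (313, 198.5), (314, 198.5), (315, 198.5), (316, 198.5), (317, 198.5), (318, 199.5), (319, 199.5), (320, 198.5), (321, 198.5), (322, 198.5), (323, 198.5), (324, 197.5), (325, 197.5), (326, 196.5), (327, 196.5), (328, 196.5), (329, 196.5), (330, 196.5), (331, 194.5), (332, 193.5)]
[(305, np.int64(169)), (306, np.int64(173)), (307, np.int64(173)), (308, np.int64(174)), (309, np.int64(178)), (310, np.int64(178)), (311, np.int64(179)), (312, np.int64(179)), (313, np.int64(180)), (314, np.int64(180)), (315, np.int64(181)), (316, np.int64(181)), (317, np.int64(182)), (318, np.int64(182)), (319, np.int64(183)), (320, np.int64(183)), (321, np.int64(184)), (322, np.int64(184)), (323, np.int64(185)), (324, np.int64(185)), (325, np.int64(186)), (326, np.int64(186)), (327, np.int64(187)), (328, np.int64(187)), (329, np.int64(188)), (330, np.int64(176)), (331, np.int64(174)), (332, np.int64(177))]
[[104, 105, 105, 106, 105, 105, 106, 106, 105, 106, 105, 107, 106, 106, 107, 105, 107, 106
[... 2267 characters left out ...]
99, 97
97, 96, 97, 101, 125, 135, 135, 134, 133, 135, 135, 129, 127, 130, 131, 113, 96, 99
96, 96, 98, 97, 111, 127, 132, 134, 134, 136, 136, 132, 125, 120, 124, 105, 96, 98
95, 97, 97, 95, 100, 114, 127, 132, 133, 135, 134, 129, 117, 106, 113, 99, 96, 96
95, 98, 97, 95, 94, 102, 116, 123, 127, 129, 124, 118, 106, 97, 102, 97, 95, 97
94, 97, 96, 97, 95, 97, 103, 110, 115, 116, 110, 104, 98, 94, 96, 96, 96, 97
94, 96, 96, 97, 96, 96, 96, 99, 103, 102, 99, 97, 97, 94, 95, 97, 96, 96
95, 95, 95, 96, 96, 95, 93, 95, 96, 96, 95, 95, 96, 93, 96, 97, 96, 95
90, 92, 91, 90, 89, 90, 89, 90, 90, 89, 90, 90, 90, 88, 92, 92, 90, 90
84, 84, 83, 80, 78, 77, 79, 80, 78, 77, 78, 77, 77, 77, 79, 79, 77, 78]]
```

Run:
```python
from h import *
c=load('w7')
P=plane(c,[(309,178.0),(329,188.0),(310,186.5),(326,195)],.108);print(P)
d=P[0]-P[1];print('bar angle',np.degrees(np.arctan2(d[1],d[0])));d=P[2]-P[3];print(np.degrees(np.arctan2(d[1],d[0])))
print('ctr',plane(c,[(318,188.5)],.110),'disc',plane(c,[(318.5,185)],.088))
# tab outline in wrist: left/right edges & near edge, and cover state from side
g=cv2.cvtColor(c['image'],cv2.COLOR_BGR2GRAY).astype(int)
for r in(170,175,180,190,195): 
    dd=np.abs(np.diff(g[r,280:360])); print(r,[(280+i+.5,int(dd[i])) for i in np.argsort(-dd)[:5]])
for cx in(303,334): 
    dd=np.abs(np.diff(g[150:215,cx])); print(cx,[(150+i+.5,int(dd[i])) for i in np.argsort(-dd)[:5]])
print(proj(c,[[.447,.144,.088],[.447,.094,.088],[.493,.144,.085],[.493,.094,.085]]))
```

```text
[[0.48564612 0.12965033 0.108     ]
 [0.47348041 0.10570321 0.108     ]
 [0.47528548 0.12852058 0.108     ]
 [0.46479436 0.10923389 0.108     ]]
bar angle 63.068354007560664
61.4557493257233
ctr [[0.47330114 0.11891585 0.11      ]] disc [[0.472797   0.11831938 0.088     ]]
170 [(np.float64(298.5), 27), (np.float64(337.5), 18), (np.float64(299.5), 11), (np.float64(297.5), 11), (np.float64(315.5), 10)]
175 [(np.float64(298.5), 24), (np.float64(308.5), 17), (np.float64(337.5), 16), (np.float64(299.5), 14), (np.float64(336.5), 13)]
180 [(np.float64(331.5), 24), (np.float64(299.5), 22), (np.float64(305.5), 19), (np.float64(337.5), 18), (np.float64(330.5), 17)]
190 [(np.float64(305.5), 18), (np.float64(298.5), 17), (np.float64(337.5), 16), (np.float64(304.5), 13), (np.float64(338.5), 11)]
195 [(np.float64(299.5), 24), (np.float64(337.5), 20), (np.float64(330.5), 19), (np.float64(307.5), 16), (np.float64(308.5), 15)]
303 [(np.float64(166.5), 76), (np.float64(167.5), 29), (np.float64(165.5), 20), (np.float64(208.5), 11), (np.float64(203.5), 11)]
334 [(np.float64(166.5), 81), (np.float64(167.5), 28), (np.float64(203.5), 23), (np.float64(211.5), 19), (np.float64(165.5), 15)]
[[298.63779677 204.45048195]
 [337.2416604  204.51586262]
 [298.21330362 168.83693089]
 [337.76529108 168.90473336]]
```

Request:
send_rows(
  commands=[
    [0, 0, -1.4, -0.03, 0, 0.6, 0.5],
    [0, 0, -2.8, -0.06, 0, 1.2, 0.5],
    [0, 0, -4.2, -0.1, 0, 1.8, 0.5],
    [0, 0, -5.6, -0.13, 0, 2.4, 0.5],
    [0, 0, -7, -0.16, 0, 3.0, 0.5],
    [0, 0, -8.4, -0.16, 0, 3.6, 0.5],
    [0, 0, -9.8, -0.16, 0, 4.2, 0.5],
    [0, 0, -11.2, -0.16, 0, 4.6, 0.5],
    [0, 0, -12.5, -0.16, 0, 4.8, 0.5],
    [0, 0, -12.5, -0.16, 0, 4.8, 0.5],
    [0, 0, -12.5, -0.16, 0, 4.8, 0.5],
  ],
)

```text
time_s: 22.22
position: [0.4726, 0.1187, 0.128]
tcp_rot: [[0.463, 0.886, -0.001], [0.886, -0.463, 0.001], [0.0, -0.001, -1.0]]
force: [0.1, 1.3, 0.7]
opening: 0.502
grasp_force: 0.0
```

Run:
```python
from h import *
log()
a=np.radians(62.5);R=np.array([[np.cos(a),np.sin(a),0],[np.sin(a),-np.cos(a),0],[0,0,-1]])
print(row([.4725,.1185,.0935],R,.5))
c=snap('wrist','w8');s=snap('side','s8')
```

```text
22.2167 q [  0.9131  28.3642 106.792    0.0539  44.8908  28.4678] p [0.4726 0.1187 0.128 ] z [-0.0008  0.0007 -1.    ] y [ 0.8863 -0.4632 -0.001 ] F [0.095  1.2671 0.6862] 0.5018048970547985 0.0
[-0.01, -0.0, -0.02, -0.01, 0.0, 1.15, 0.5]
```

Request:
send_rows(
  commands=[
    [0, 0, 0, 0, 0, 0.5, 0.5],
    [0, 0, 0, 0, 0, 1.0, 0.5],
    [0, 0, 0, 0, 0, 1.15, 0.5],
    [0, 0, 0, 0, 0, 1.15, 0.5],
    [0, 0, 0, 0, 0, 1.15, 0],
    [0, 0, 0, 0, 0, 1.15, 0],
    [0, 0, 0, 0, 0, 1.15, 0],
    [0, 0, 0, 0, 0, 1.15, 0],
    [0, 0, 0, 0, 0, 1.15, 0],
    [0, 0, 0, 0, 0, 1.15, 0],
  ],
)

```text
time_s: 23.15
position: [0.4726, 0.1188, 0.0939]
tcp_rot: [[0.461, 0.888, 0.0], [0.888, -0.461, 0.001], [0.001, -0.0, -1.0]]
force: [-2.7, 1.1, 0.9]
opening: 0.132
grasp_force: 2.2
```

Request:
send_rows(
  commands=[
    [0, 0, 0, 0, 0, 0, 0],
    [0, 0, 0, 0, 0, 0, 0],
    [0, 0, 0, 0, 0, 0, 0],
  ],
)

```text
time_s: 23.4
position: [0.4721, 0.119, 0.0938]
tcp_rot: [[0.461, 0.888, -0.001], [0.888, -0.461, 0.001], [0.0, -0.001, -1.0]]
force: [-1.2, 1.7, 3.6]
opening: 0.112
grasp_force: 29.9
```

Request:
send_rows(
  commands=[
    [0, 0, 1, 0, 0, 0, 0],
    [0, 0, 2, 0, 0, 0, 0],
    [0, 0, 3, 0, 0, 0, 0],
    [0, 0, 4, 0, 0, 0, 0],
    [0, 0, 5, 0, 0, 0, 0],
    [0, 0, 6, 0, 0, 0, 0],
    [0, 0, 7, 0, 0, 0, 0],
    [0, 0, 8, 0, 0, 0, 0],
    [0, 0, 9, 0, 0, 0, 0],
    [0, 0, 10, 0, 0, 0, 0],
    [0, 0, 11, 0, 0, 0, 0],
    [0, 0, 12, 0, 0, 0, 0],
    [0, 0, 12.5, 0, 0, 0, 0],
    [0, 0, 12.5, 0, 0, 0, 0],
    [0, 0, 12.5, 0, 0, 0, 0],
  ],
)

```text
time_s: 24.65
position: [0.472, 0.1188, 0.0931]
tcp_rot: [[1.0, 0.002, -0.002], [0.002, -1.0, 0.001], [-0.002, -0.001, -1.0]]
force: [-0.8, 1.0, -4.0]
opening: 0.11
grasp_force: 30.0
```

Request:
send_rows(
  commands=[
    [0, 0, 0, 0, 0, 0.05, 0],
    [0, 0, 0, 0, 0, 0.1, 0],
    [0, 0, 0, 0, 0, 0.15, 0],
    [0, 0, 0, 0, 0, 0.2, 0],
    [0, 0, 0, 0, 0, 0.2, 0],
  ],
)

```text
time_s: 25.07
position: [0.4713, 0.1189, 0.0875]
tcp_rot: [[1.0, 0.002, -0.002], [0.002, -1.0, 0.001], [-0.002, -0.001, -1.0]]
force: [-4.8, 1.5, 3.6]
opening: 0.113
grasp_force: 30.0
```

Request:
send_rows(
  commands=[
    [0, 0, 0, -0.01, 0, 0.05, 0],
    [0, 0, 0, -0.02, 0, 0.1, 0],
    [0, 0, 0, -0.03, 0, 0.15, 0],
    [0, 0, 0, -0.03, 0, 0.2, 0],
    [0, 0, 0, -0.03, 0, 0.2, 0],
    [0, 0, 0, -0.03, 0, 0.2, 0],
  ],
)

```text
time_s: 25.57
position: [0.471, 0.1189, 0.0832]
tcp_rot: [[1.0, 0.002, -0.001], [0.002, -1.0, 0.001], [-0.001, -0.001, -1.0]]
force: [-7.2, 1.8, 14.6]
opening: 0.112
grasp_force: 30.0
```

Request:
send_rows(
  commands=[
    [0, 0, 0, -0.03, 0, 0.03, 0],
    [0, 0, 0, -0.05, 0, 0.06, 0],
    [0, 0, 0, -0.05, 0, 0.06, 0],
    [0, 0, 0, -0.05, 0, 0.06, 0],
  ],
)

```text
time_s: 25.9
position: [0.471, 0.1189, 0.0829]
tcp_rot: [[1.0, 0.002, 0.003], [0.002, -1.0, 0.001], [0.003, -0.001, -1.0]]
force: [-6.8, 1.0, 27.4]
opening: 0.115
grasp_force: 30.0
```

Run:
```python
from h import *
log();s=snap('side','s9');w=snap('wrist','w9')
g0=cv2.cvtColor(load('s8')['image'],cv2.COLOR_BGR2GRAY).astype(int);g=cv2.cvtColor(s['image'],cv2.COLOR_BGR2GRAY).astype(int)
for th in(0.,.04,.065):
    c_,s_=np.cos(th),np.sin(th);H=np.array([.6335,.119,.0705])
    f=lambda r,y,n:H+[-r*c_+n*s_,y,r*s_+n*c_]
    print(th,'cover -y near corner side px',proj(s,[f(.14,-.092,0),f(.14,-.092,.005)]).round(1).tolist(),'w',proj(w,[f(.14,-.092,.005),f(.14,.092,.005)]).round(1).tolist())
u=proj(s,[[.4985,.029,.073]])[0].astype(int)+[2,0];print(u)
for k in range(0,10,3): print(g0[u[1]-9:u[1]+9,u[0]+k].tolist(),'\n',g[u[1]-9:u[1]+9,u[0]+k].tolist())
```

```text
25.9 q [  0.933   33.0287 108.9443   0.0595  37.8434  90.7821] p [0.471  0.1189 0.0829] z [ 0.0032  0.0007 -1.    ] y [ 0.0018 -1.     -0.0007] F [-6.7659  1.0111 27.4306] 0.11504846359419543 30.00548779964447
0.0 cover -y near corner side px [[292.9, 204.4], [292.7, 202.9]] w [[461.0, 202.8], [174.7, 202.2]]
0.04 cover -y near corner side px [[292.8, 202.7], [292.7, 201.1]] w [[465.4, 204.7], [170.3, 204.1]]
0.065 cover -y near corner side px [[292.8, 201.6], [292.8, 200.0]] w [[468.3, 205.8], [167.3, 205.2]]
[296 203]
[188, 186, 187, 187, 186, 188, 173, 118, 95, 128, 144, 146, 147, 149, 148, 146, 145, 147] 
 [186, 184, 174, 166, 168, 127, 91, 145, 179, 155, 127, 140, 147, 147, 148, 146, 146, 148]
[185, 186, 185, 184, 185, 187, 172, 112, 73, 123, 144, 148, 149, 148, 148, 147, 146, 149] 
 [166, 184, 186, 185, 185, 186, 186, 185, 186, 146, 132, 147, 148, 147, 146, 145, 145, 147]
[186, 187, 185, 186, 185, 186, 169, 134, 133, 140, 145, 150, 148, 149, 148, 145, 147, 148] 
 [165, 184, 185, 185, 186, 186, 186, 187, 180, 140, 132, 147, 148, 149, 145, 144, 147, 147]
[157, 186, 186, 186, 185, 186, 161, 131, 135, 143, 144, 149, 148, 149, 149, 146, 147, 147] 
 [160, 185, 185, 185, 184, 185, 185, 183, 171, 136, 134, 149, 148, 147, 146, 146, 146, 147]
```

The tip stops hard at z 0.083, with the force rising to 27 N. The cover's edge in the side view dropped 2.7 px (2.8 predicted for fully home) and the gap is gone. I hand in while holding it pressed.

```bash
python3 -c "
from rig import bot
print(bot.hand_in())"
```

```text
the job is handed in; nothing more can be done
None
```

The job is handed in but `hand_in` returned no verdict: the spacers are in the box (five spots seen, one taken as two; the cup looked empty), the empty cup stands upright in its place, the fastener is in line, and the cover was pressed home at about 27 N when I handed in.

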